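Discharge a coated glass plate on the balance

ROBOT

A 7-joint arm with a two-finger parallel gripper is mounted at the origin on the work surface. World frame = base frame: x ahead of the robot, y to its left, z up, the work surface at z = 0. Lengths are in m, angles in rad, forces in N, time in s.
With the tool pointing down it reaches from about 0.425 to 0.925 m from the base axis. Payload 6.8 kg.
Tool frame: the origin (TCP) lies at the very end of the fingers, on their centre line; the grasp point (between the pads) lies 19 mm behind it; x points along the fingers, y is the direction in which the jaws open and shut, and the axes are right-handed (so a half turn about x gives the same grasp; the last joint's range is limited). The gripper opens to 88 mm and grips with 3 to 60 N. Pads are 20 mm wide; open, the fingers measure 115 mm over their backs; the gripper's body (75 mm by 178 mm) begins 61 mm behind the grasp point.
Start: joints at [-1.408, 0.477, 0.022, 1.555, -0.011, 1.109, -0.083], TCP at [0.181, 0.65, 0.223] pointing down, gripper open.
Joint ranges: [-2.96, 2.96], [-0.34, 2.1], [-1.41, 1.46], [0.24, 2.44], [-1.37, 4.51], [0.17, 1.92], [-2.96, 2.96]. Speed limits (rad/s): [2.39, 2.39, 3.14, 3.14, 3.14, 3.14, 3.14].

INTERFACE

Orientations are given as a unit quaternion [x, y, z, w].
In Python, from cell import * gives the robot as it stands. The module is installed in compiled form; this text tells all that it offers.
- The arm moves only by the tool play_rows, never from a script. Its argument "plan" is a list of rows, each an object with "xyz": the shift along the tool's x, y, z in m, a list of three; "spin": the turn about the tool's x in degrees. A call has 1 to 12 rows; each row shifts and turns the pose as measured when the row begins, along the tool's axes as they then stand; what a row does not reach is not made up. A row lasts 1/12 s, in which the tool goes at most 41.7 mm and 7.16 degrees, less where a joint would pass 70% of its speed; a pose out of reach is approached as far as the arm can. A call is refused whole if a number of a shift passes 0.0417 or a number of a turn 7.16, either way. A call with a gripper value outside its range is refused whole. "hand" is the opening, from 0 (shut) to 1 (fully open), set as the call begins (left out, the last holds). The fingers move at their own pace and stop on an object; "newtons" is the grip in N (left out, the last holds). Time passes only in rows, so rows that do not move let the fingers close. It gives the time, the measured TCP pose, the force and the opening at its end, in the units of the state.
- get_obs(): the state, without advancing time (a new reading comes with each control period).
- read_camera(name): name is "side" or "top"; returns (picture, depth): 384x512x3 uint8, red, green, blue; 384x512 float32, m along the optical axis (not along the pixel's ray), 0 where there is no reading.
- camera_model(name): a dict with "mtx" (3x3 intrinsics, pixels), "k1" (the pictures are not rectified: a ray, as slopes to the right and down, at radius r is drawn at 1 + k1 r^2 times it, then the intrinsics apply), "R" (3x3) and "t" (3): a world point X has camera coordinates R X + t. Camera axes: x right, y down, z forward; pixel columns grow to the right and rows downward; lengths in m; the calibration is good to about 2 mm. A picture is of the moment at which its call begins. camera_model takes no time and is no camera call.
- job_done(): hands the job in, once; it reports no verdict.
The state is a dict: "time_s": time; "joint_pos": joint angles; "dq": joint speeds; "joint_efforts": joint torques, N m; "ee_pos": TCP position; "orientation": TCP orientation; "contact_force": force on the tool from outside, world axes, zero at the start; "moment": the same for the moment, N m; "finger_gap": finger opening in m.
Only numpy, scipy, OpenCV 4.12 (cv2) and the standard library are available. Lean on these libraries where they do the work, as an engineer would, in place of code of your own. Each camera call takes 0.05 s, during which the arm holds its last target.

TASK

Slide the tallest glass plate straight up out of the drying rack by its top edge and lower it gently, upright, into the slotted stand on the balance until it stands fully down, then let go. Pick up the antistatic wand and guide its tip slowly (three seconds or more) along the plate's whole top edge, about one centimetre above it without touching the glass, from the end nearest the balance's display to the far end. Lay the wand back in its cradle; leave the shorter plates, the bottle and the jar where they are.

Things in the scene. Friction and masses are not known exactly. Their poses are not given: they have to be found in the camera images.
- plate_center (a point): The tall plate, the one to move: coated glass plate, white with a bare clear strip 30 mm high along its top edge, 120 wide x 5 thick x 130 mm high, standing upright in a slot of the rack. Point: its centre, half-way up (65 mm below the top edge); x along its width, y through its thickness, z up. 195 g give or take. Which of the three slots it stands in varies.
- plate_top (a point): Middle of the tall plate's top edge, 65 mm above its centre; axes as the plate's.
- short_a_center (a point): A shorter plate, to be left in the rack: coated glass plate, white with a bare clear strip 30 mm high along its top edge, 120 wide x 5 thick x 88 mm high, standing upright in a slot of the rack. Point: its centre, half-way up (44 mm below the top edge); x along its width, y through its thickness, z up.
- short_b_center (a point): The other shorter plate, to be left in the rack: the same as the first.
- rack: Grey plastic drying rack, fixed, 150 (x) x 136 (y) x 72 (z) mm. Origin: centre of its underside. Three slots 8 mm wide run along its x, at y = -42, 0 and +42 mm; the plates stand on its floor 10 mm above the origin and are held only at their two ends, by ribs that reach 66 mm above the origin (end walls 72 mm). Raise a plate straight up by 65 mm or more to clear it. Either side of the table.
- balance: Flat white bench balance, fixed, about 230 (x) x 180 (y) mm; origin at the centre of its underside under the middle of the stand. The display panel is at its -x end (towards the robot). A steel pan 48 mm up carries a fixed aluminium stand with one slot along the balance's x. Either side of the table.
- slot (a point): Middle of the floor of the stand's slot, 54 mm above the balance's origin; axes as the balance's, so -x is towards the display. The slot is 9 mm wide (y) and 128 mm long (x) and grips the plate's two ends only (the middle is open for 86 mm); its cheeks rise 26 mm above this point, then a flared mouth rises to 39 mm, where it is about 22 mm wide and 135 mm long. A tall plate that is fully down has its centre 65 mm above this point, its top edge 130 mm above it.
- cradle: White plastic cradle for the wand, fixed; base 150 (x) x 56 (y) mm, origin at the centre of its underside. Two U-shaped saddles at x = -54 and +54 mm (each 18 mm long, 27 mm wide inside, flared at the top, 66 mm high overall) carry the handle along the cradle's x with the wand_grip point 56 mm above the origin. Free space of 90 mm between the saddles for the fingers.
- wand_grip (a point): Antistatic wand (no cable, 120 g): a grey square handle 144 x 22 x 22 mm with, at its +x end, a thin steel neck bent straight down. Point: the centre of the handle, close to the centre of mass, a good place to grip it; x along the handle towards the neck, z up. It starts lying in the cradle, neck towards the cradle's +x (away from the robot).
- wand_tip (a point): Lowest point of the wand's nozzle: from wand_grip 94 mm along +x and 45 mm down. The nozzle is 8 mm thick at the tip and 13 mm above.
- bottle_center (a point): Bystander: amber bottle, 44 mm across, 100 mm high, standing beyond the cradle; point at its centre half-way up.
- jar_center (a point): Bystander: white jar with black cap, 64 mm across, 75 mm high, standing beyond the cradle; point at its centre half-way up.
Mind the look-alikes: they are no part of the job. Of the things shaped like the part that bears wand_grip, the grey one is meant. Leave any red look-alike of the part that bears plate_center alone.

How it is judged:
By the outcome, as a careful person would: the job done as asked, in the order asked, and still so for the second after the job is handed in, with the robot touching nothing.
It also fails if it takes over 72 s, if anything falls off the work surface, if the arm or the gripper's body presses on something with over 40 N, if the wrist force passes 120 N, or if a joint passes its speed limit or range.

## Working session

There is one attempt and no reset: what is moved stays moved. The work goes in short steps, Python scripts to look and compute and a tool call to move; the robot and the scene stay as the last step left them, time stands still between calls to the robot, and variables do not carry over. Pictures are saved under pics/ and viewed, and the job is handed in when it is done.

Besides the shell and the picture viewer there is one more tool, called after "Emit:" as name(argument=value, ...) on one line, values as JSON. play_rows: Moves the arm, as the interface text tells. Its arguments: {"type":"object","properties":{"plan":{"type":"array","items":{"type":"object","properties":{"xyz":{"type":"array","items":{"type":"number"}},"spin":{"type":"number"}}}},"hand":{"type":"number"},"newtons":{"type":"number"}},"required":["plan"]}

```bash
mkdir -p pics
cat > h.py <<'E'
from cell import *
import numpy as np, cv2
from scipy.spatial.transform import Rotation as Ro
def grab(tag):
    for n in ("side","top"):
        p,d=read_camera(n); np.savez(f"{tag}_{n}.npz",p=p,d=d); cv2.imwrite(f"pics/{tag}_{n}.png",cv2.cvtColor(p,cv2.COLOR_RGB2BGR))
def load(tag,n):
    z=np.load(f"{tag}_{n}.npz"); return z['p'],z['d']
def rays(n,uv):
    m=camera_model(n);K=np.array(m['mtx'],float);k=m['k1']
    uv=np.atleast_2d(np.array(uv,float))
    s=cv2.undistortPoints(uv[:,None],K,np.array([k,0,0,0,0.]))[:,0]
    R=np.array(m['R']);t=np.array(m['t'])
    d=np.c_[s,np.ones(len(s))]@R
    return -R.T@t,d
def onz(n,uv,z):
    c,d=rays(n,uv); return c+d*((z-c[2])/d[:,2])[:,None]
def pts(n,uv,depth):
    c,d=rays(n,uv); return c+d*np.atleast_1d(depth)[:,None]
def proj(n,X):
    m=camera_model(n);R=np.array(m['R']);
    return cv2.projectPoints(np.atleast_2d(np.array(X,float)),cv2.Rodrigues(R)[0],np.array(m['t'],float),np.array(m['mtx'],float),np.array([m['k1'],0,0,0,0.]))[0][:,0]
def crop(tag,n,u0,v0,u1,v1,s,out):
    p,_=load(tag,n); c=cv2.resize(p[v0:v1,u0:u1],None,fx=s,fy=s,interpolation=cv2.INTER_CUBIC); cv2.imwrite(f"pics/{out}.png",cv2.cvtColor(c,cv2.COLOR_RGB2BGR))
E
python3 - <<'E'
from h import *
grab("a"); o=get_obs()
for k in o: print(k,np.round(o[k],4))
print(Ro.from_quat(o['orientation']).as_matrix().round(3))
for n in("side","top"):
    m=camera_model(n); print(n,m['mtx'],m['k1'],-np.array(m['R']).T@np.array(m['t']),np.array(m['R'])[2])
E
```

```text
time_s 0.1
joint_pos [-1.4081  0.4777  0.0224  1.5563 -0.0115  1.1093 -0.0831]
dq [-0.0001 -0.0018  0.0004 -0.0036  0.0008  0.0016 -0.0002]
joint_efforts [ 3.40000e-03 -5.84092e+01  1.53980e+00 -2.73315e+01 -5.41000e-02
  1.31000e-02  1.00000e-04]
ee_pos [0.1804 0.6499 0.2218]
orientation [ 0.0949  0.7007 -0.096   0.7006]
contact_force [-0.1305  0.8559  0.2327]
moment [ 0.0647 -0.0207 -0.0223]
finger_gap 0.0876
[[-0.     0.268  0.964]
 [-0.002  0.964 -0.268]
 [-1.    -0.002  0.   ]]
side [[354.35482293   0.         259.39274975]
 [  0.         354.35482293 197.24293132]
 [  0.           0.           1.        ]] -0.09327753609919374 [0.04265831 0.52453871 0.54553052] [ 0.59885728 -0.60885953 -0.52024997]
top [[431.3709218    0.         254.22349383]
 [  0.         431.3709218  185.64885129]
 [  0.           0.           1.        ]] -0.07626428166368739 [ 0.40108546 -0.00938605  1.05803897] [ 0.15070811 -0.01933146 -0.98838928]
```

View pics/a_top.png

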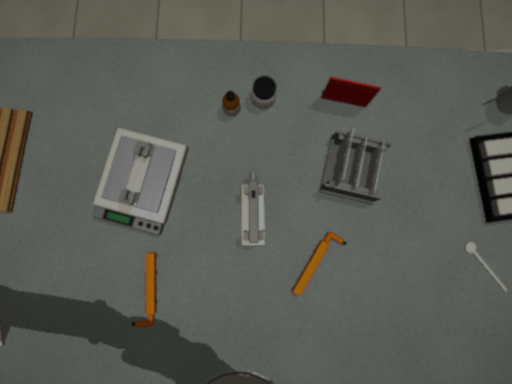

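View pics/a_side.png

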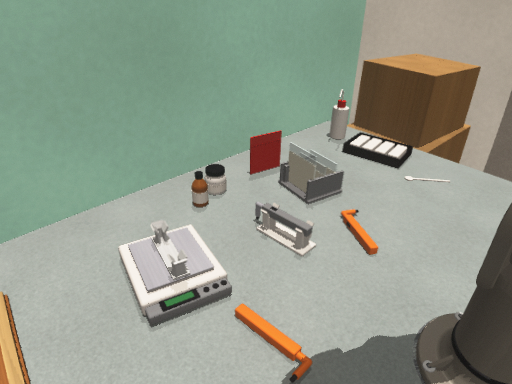

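The top view shows the balance at about (140,180), with its green display at (118,217). The grey wand lies in its cradle at (253,210) and the rack is at (353,165). The look-alikes are a red plate at (350,92) and orange wands at (151,288) and (318,265); I will leave those alone. The grey wand in the cradle and the tall white/clear plate in the rack fit the description. I'll enlarge both.

Run:
```python
from h import *
a=[]
def c(n,u0,v0,u1,v1,s):
    p,_=load("a",n); return cv2.resize(p[v0:v1,u0:u1],(400,300),interpolation=cv2.INTER_CUBIC)
im=np.vstack([np.hstack([c("top",300,110,412,194,0),c("top",210,168,306,240,0)]),np.hstack([c("side",260,130,356,202,0),c("top",80,120,200,240-30,0)])])
cv2.imwrite("pics/a_crop.png",cv2.cvtColor(im,cv2.COLOR_RGB2BGR))
```

```text
(no output)
```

View pics/a_crop.png

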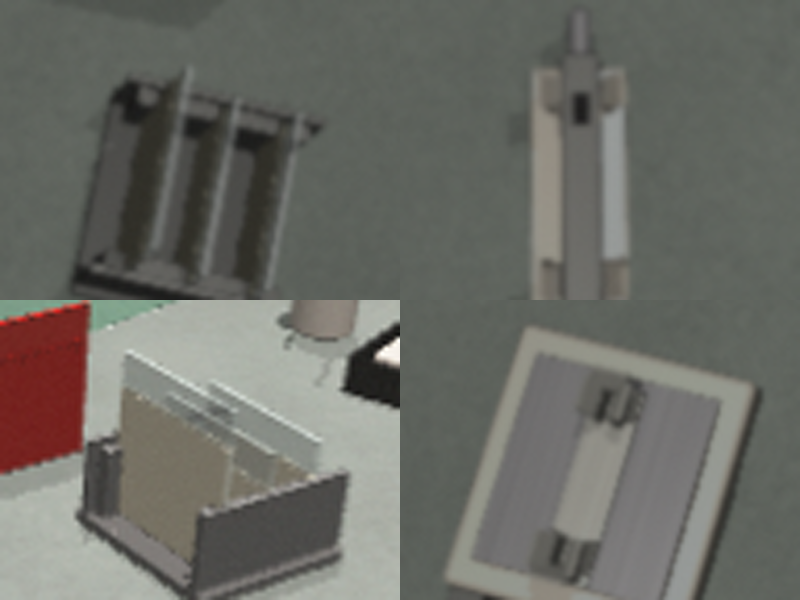

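Run:
```python
from h import *
T={'1far':(352,129),'1near':(343.4,180.6),'2far':(366.6,137.4),'2near':(357.4,187.8),'3far':(383.7,142.2),'3near':(374.2,189.8)}
for k,uv in T.items():
    for z in (.098,.140): print(k,z,onz("top",uv,z)[0].round(4))
for k in '123':
    for z in (.098,.14): print(k,z,np.linalg.norm(onz("top",T[k+'far'],z)-onz("top",T[k+'near'],z)).round(4))
# two-view
S={'1far':(290,142.5),'1near':(315.9,164.8),'3far':(310.4,150.4),'3near':(336.8,163.1)}
for k in S:
    c1,d1=rays("top",T[k]);c2,d2=rays("side",S[k]);d1=d1[0];d2=d2[0]
    A=np.c_[d1,-d2];s=np.linalg.lstsq(A,c2-c1,rcond=None)[0]
    p,q=c1+s[0]*d1,c2+s[1]*d2;print(k,p.round(4),q.round(4),np.linalg.norm(p-q).round(4))
for i,n in enumerate(("side","top")):
    p,d=load("a",n)
    print(n,(d==0).mean())
```

```text
1far 0.098 [ 0.6858 -0.2526  0.098 ]
1far 0.14 [ 0.6733 -0.242   0.14  ]
1near 0.098 [ 0.5638 -0.2307  0.098 ]
1near 0.14 [ 0.5567 -0.221   0.14  ]
2far 0.098 [ 0.6667 -0.2866  0.098 ]
2far 0.14 [ 0.6551 -0.2744  0.14  ]
2near 0.098 [ 0.548  -0.2627  0.098 ]
2near 0.14 [ 0.5415 -0.2516  0.14  ]
3far 0.098 [ 0.6564 -0.3267  0.098 ]
3far 0.14 [ 0.6453 -0.3128  0.14  ]
3near 0.098 [ 0.5442 -0.3015  0.098 ]
3near 0.14 [ 0.538  -0.2887  0.14  ]
1 0.098 0.1239
1 0.14 0.1185
2 0.098 0.1211
2 0.14 0.1158
3 0.098 0.115
3 0.14 0.11
1far [ 0.6741 -0.2427  0.1373] [ 0.6747 -0.2422  0.1373] 0.0008
1near [ 0.5619 -0.2282  0.109 ] [ 0.5626 -0.2277  0.109 ] 0.0008
3far [ 0.6581 -0.3287  0.0918] [ 0.6592 -0.3279  0.0918] 0.0014
3near [ 0.5443 -0.3016  0.0976] [ 0.5417 -0.3032  0.0977] 0.003
side 0.004201253255208333
top 0.0040740966796875
```

Run:
```python
from h import *
for n in("top","side"):
    p,d=load("a",n)
    v,u=np.mgrid[0:384,0:512]; uv=np.c_[u.ravel(),v.ravel()]
    P=pts(n,uv,d.ravel()); ok=d.ravel()>0
    np.save(f"P_{n}.npy",P.reshape(384,512,3))
    m=ok&(P[:,0]>.5)&(P[:,0]<.72)&(P[:,1]>-.36)&(P[:,1]<-.19)
    for lo,hi in((.085,.105),(.105,.125),(.125,.135),(.135,.15)):
        q=m&(P[:,2]>lo)&(P[:,2]<hi)
        print(n,lo,q.sum(),P[q].min(0).round(3) if q.any() else'',P[q].max(0).round(3) if q.any() else'')
    q=m&(P[:,2]>.125)
    for a,b in zip(uv[q],P[q]): print(a,b.round(4)) if n=="top" else 0
    if q.sum()>5:
        l=np.polyfit(P[q,0],P[q,1],1); print(n,l,np.degrees(np.arctan(l[0])))
crop("a","side",270,125,350,185,10,"a_rack")
```

```text
top 0.085 442 [ 0.542 -0.328  0.085] [ 0.677 -0.216  0.105]
top 0.105 99 [ 0.559 -0.242  0.105] [ 0.676 -0.217  0.125]
top 0.125 40 [ 0.56  -0.242  0.125] [ 0.675 -0.217  0.135]
top 0.135 140 [ 0.56  -0.245  0.135] [ 0.678 -0.217  0.145]
[352 127] [ 0.6783 -0.2424  0.1386]
[352 128] [ 0.675  -0.2415  0.1422]
[353 128] [ 0.675  -0.2436  0.1424]
[351 129] [ 0.6754 -0.2415  0.1327]
[352 129] [ 0.6731 -0.2418  0.1407]
[353 129] [ 0.6728 -0.2437  0.1419]
[351 130] [ 0.6722 -0.2408  0.1357]
[352 130] [ 0.6712 -0.242   0.1395]
[353 130] [ 0.6716 -0.2446  0.1384]
[350 131] [ 0.6726 -0.2408  0.1261]
[351 131] [ 0.6689 -0.2398  0.1392]
[352 131] [ 0.6685 -0.2417  0.1409]
[353 131] [ 0.6681 -0.2435  0.1423]
[350 132] [ 0.669  -0.2397  0.1306]
[351 132] [ 0.6649 -0.2383  0.145 ]
[352 132] [ 0.6665 -0.2419  0.1398]
[353 132] [ 0.6657 -0.2434  0.1428]
[350 133] [ 0.6669 -0.2398  0.13  ]
[351 133] [ 0.6638 -0.2393  0.141 ]
[352 133] [ 0.6644 -0.242   0.1392]
[350 134] [ 0.6627 -0.2381  0.1367]
[351 134] [ 0.6621 -0.2398  0.1388]
[352 134] [ 0.6615 -0.2414  0.1414]
[350 135] [ 0.6605 -0.2381  0.1363
[... 5257 characters left out ...]
43 177] [ 0.5644 -0.2199  0.1413]
[344 177] [ 0.5645 -0.2223  0.1407]
[341 178] [ 0.5632 -0.217   0.1348]
[342 178] [ 0.5624 -0.2182  0.1393]
[343 178] [ 0.5616 -0.2192  0.1444]
[341 179] [ 0.5608 -0.2168  0.1357]
[342 179] [ 0.5603 -0.2182  0.1391]
[343 179] [ 0.5605 -0.2206  0.1383]
[341 180] [ 0.56   -0.2186  0.1273]
[342 180] [ 0.56   -0.2207  0.1278]
top [-0.21160068 -0.09977163] -11.947589473519303
side 0.085 355 [ 0.54  -0.327  0.085] [ 0.674 -0.214  0.105]
side 0.105 178 [ 0.556 -0.245  0.105] [ 0.675 -0.214  0.125]
side 0.125 91 [ 0.556 -0.241  0.125] [ 0.673 -0.215  0.135]
side 0.135 79 [ 0.557 -0.242  0.135] [ 0.672 -0.215  0.142]
side [-0.2037995  -0.10265525] -11.519101186514824
```

View pics/a_rack.png

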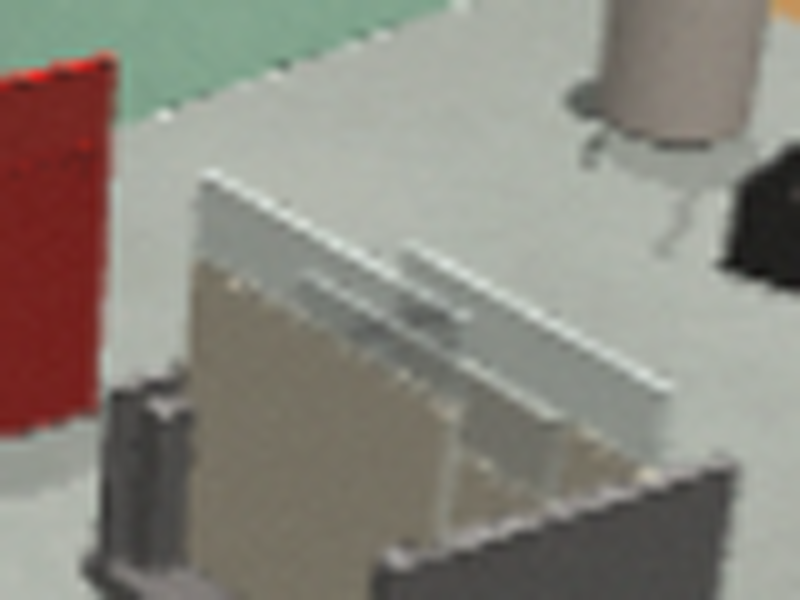

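Run:
```python
from h import *
def fit(Q):
    c=Q[:,:2].mean(0); w,v=np.linalg.eigh(np.cov((Q[:,:2]-c).T)); a=v[:,1]; a=a*np.sign(a[0]); n=np.array([-a[1],a[0]])
    s=(Q[:,:2]-c)@a; t=(Q[:,:2]-c)@n
    return c.round(4),np.degrees(np.arctan2(a[1],a[0])).round(2),np.percentile(s,[0,2,98,100]).round(4),np.percentile(t,[0,2,98,100]).round(4),len(Q)
for n in("top","side"):
    P=np.load(f"P_{n}.npy").reshape(-1,3); x,y,z=P.T
    print(n)
    m=(x>.5)&(x<.72)&(y>-.36)&(y<-.19)
    print("plate",fit(P[m&(z>.137)&(z<.145)]))
    print("rackwall",*[fit(P[m&(z>.06)&(z<.074)])])
    b=(x>.42)&(x<.75)&(y>.1)&(y<.45)
    q=b&(z>.07); print("stand zmax",P[q].max(0),P[q].min(0)); print(fit(P[b&(z>.065)&(z<.1)])); print("stand top",fit(P[b&(z>.086)&(z<.1)]))
    print("balance",fit(P[b&(z>.03)&(z<.056)]), np.median(z[b&(z>.03)&(z<.056)]))
    w=(x>.4)&(x<.65)&(y>-.08)&(y<.08)
    print("wand top",fit(P[w&(z>.0635)&(z<.0705)]),"zmax",z[w].max())
    print("cradle",fit(P[w&(z>.004)&(z<.05)]))
    p,_=load("a",n)
    hsv=cv2.cvtColor(p,cv2.COLOR_RGB2HSV).reshape(-1,3)
    g=(hsv[:,0]>45)&(hsv[:,0]<75)&(hsv[:,1]>120)&b; print("display",P[g].mean(0).round(3),g.sum())
```

```text
top
plate (array([ 0.6172, -0.2309]), np.float64(-11.99), array([-0.0583, -0.0565,  0.0579,  0.0622]), array([-0.0028, -0.0026,  0.0026,  0.0027]), 125)
rackwall (array([ 0.6049, -0.2721]), np.float64(-11.85), array([-0.0649, -0.0642,  0.0733,  0.0754]), array([-0.0681, -0.0613,  0.0629,  0.0685]), 838)
stand zmax [0.65016487 0.2798492  0.09668234] [0.49797016 0.21748317 0.07028097]
(array([0.5757, 0.2501]), np.float64(-13.76), array([-0.0771, -0.0759,  0.0737,  0.0757]), array([-0.0185, -0.017 ,  0.0133,  0.0149]), 373)
stand top (array([0.5731, 0.2501]), np.float64(-14.1), array([-0.0747, -0.0739,  0.0769,  0.0782]), array([-0.0184, -0.0168,  0.014 ,  0.0157]), 233)
balance (array([0.5669, 0.2452]), np.float64(-19.57), array([-0.1237, -0.1085,  0.1069,  0.1194]), array([-0.0927, -0.0831,  0.0915,  0.1027]), 5968) 0.04583586076544799
wand top (array([ 0.4913, -0.0276]), np.float64(1.88), array([-0.0693, -0.0669,  0.0715,  0.0961]), array([-0.0242, -0.0234,  0.023 ,  0.0241]), 633) zmax 1.0580389690937784
cradle (array([ 0.4955, -0.0204]), np.float64(4.63), array([-0.0954, -0.0796,  
[... 600 characters left out ...]
,  0.0159,  0.0178]), 452)
stand top (array([0.5659, 0.2521]), np.float64(-13.97), array([-0.07  , -0.0688,  0.0795,  0.0808]), array([-0.0164, -0.0156,  0.0166,  0.0173]), 237)
balance (array([0.5471, 0.2667]), np.float64(-5.28), array([-0.1004, -0.0878,  0.1193,  0.1421]), array([-0.1134, -0.0968,  0.08  ,  0.0899]), 5576) 0.04478176198926015
wand top (array([ 0.4869, -0.0224]), np.float64(2.0), array([-0.068 , -0.0658,  0.0723,  0.096 ]), array([-0.0253, -0.0232,  0.0215,  0.0232]), 380) zmax 0.0696459027068333
cradle (array([ 0.4871, -0.0175]), np.float64(1.51), array([-0.0747, -0.0719,  0.0951,  0.1024]), array([-0.0353, -0.0314,  0.021 ,  0.0226]), 1041)
display [0.474 0.299 0.033] 145
```

The tall plate is the one in the +y slot: its top edge is at z = 0.140, while the other two are at about 0.098. The red plate stands outside the rack. In the enlarged crop the tall plate has a clear strip running from (20,17) to (47,33) ×10, and the grey wand lies in its cradle. The two cameras agree on relative positions but differ by about 4 mm in absolute position, so I'll move above the plate and compare it with the fingers.

Emit:
play_rows(plan=[{"xyz": [0,-0.025,0.032],"spin": 0},{"xyz": [0,-0.025,0.032],"spin": 0},{"xyz": [0,-0.025,0.032],"spin": 0},{"xyz": [0,-0.025,0.032],"spin": 0},{"xyz": [0,-0.025,0.032],"spin": 0},{"xyz": [0,-0.025,0.032],"spin": 0},{"xyz": [0,-0.025,0.032],"spin": 0},{"xyz": [0,-0.025,0.032],"spin": 0},{"xyz": [0,-0.025,0.032],"spin": 0},{"xyz": [0,-0.025,0.032],"spin": 0},{"xyz": [0,-0.025,0.032],"spin": 0},{"xyz": [0,-0.025,0.032],"spin": 0}], hand=1, newtons=20)

```text
time_s: 1.1
ee_pos: [0.4688, 0.2545, 0.2154]
orientation: [0.087, 0.705, -0.09, 0.699]
contact_force: [0.0, 0.7, 0.3]
finger_gap: 0.0878
```

```bash
cat >> h.py <<'E'
def rel(tgt,yaw=None):
    o=get_obs();R=Ro.from_quat(o['orientation']).as_matrix()
    d=R.T@(np.array(tgt)-o['ee_pos'])
    ty=np.degrees(np.arctan2(R[1,1],R[0,1]))-90
    print("pos",np.round(o['ee_pos'],4),"yaw",round(ty,2),"toolx",R[:,0].round(4),"F",np.round(o['contact_force'],2),"gap",round(o['finger_gap'],4),"t",round(o['time_s'],2))
    print("tool shift",d.round(4),"spin",None if yaw is None else round(-(yaw-ty),2))
E
python3 -c "
from h import *
rel([.617,-.23,.21],-12)"
```

```text
pos [0.4688 0.2545 0.2154] yaw -14.35 toolx [-0.0091 -0.0039 -1.    ] F [0.05 0.69 0.33] gap 0.0878 t 1.1
tool shift [ 0.006  -0.4327  0.2636] spin -2.35
```

Emit:
play_rows(plan=[{"xyz": [0,-0.034,0.021],"spin": -0.2},{"xyz": [0,-0.034,0.021],"spin": -0.2},{"xyz": [0,-0.034,0.021],"spin": -0.2},{"xyz": [0,-0.034,0.021],"spin": -0.2},{"xyz": [0,-0.034,0.021],"spin": -0.2},{"xyz": [0,-0.034,0.021],"spin": -0.2},{"xyz": [0,-0.034,0.021],"spin": -0.2},{"xyz": [0,-0.034,0.021],"spin": -0.2},{"xyz": [0,-0.034,0.021],"spin": -0.2},{"xyz": [0,-0.034,0.021],"spin": -0.2},{"xyz": [0,-0.034,0.021],"spin": -0.2},{"xyz": [0,-0.034,0.021],"spin": -0.2}])

```text
time_s: 2.1
ee_pos: [0.6234, -0.2206, 0.2134]
orientation: [0.071, 0.708, -0.074, 0.699]
contact_force: [0.6, -0.1, 0.1]
finger_gap: 0.0878
```

```bash
python3 -c "
from h import *
rel([.617,-.23,.18],-12)"
```

```text
pos [ 0.6234 -0.2206  0.2134] yaw -11.72 toolx [-0.0122 -0.0026 -0.9999] F [ 0.63 -0.07  0.12] gap 0.0878 t 2.1
tool shift [ 0.0335 -0.0104 -0.004 ] spin 0.28
```

Emit:
play_rows(plan=[{"xyz": [0.01,-0.005,-0.002],"spin": 0.1},{"xyz": [0.01,-0.004,-0.002],"spin": 0.1},{"xyz": [0.01,-0.001,0],"spin": 0},{"xyz": [0.003,0,0],"spin": 0}])

```text
time_s: 2.43
ee_pos: [0.6157, -0.2418, 0.1774]
orientation: [0.074, 0.707, -0.082, 0.699]
contact_force: [0.0, 0.6, -0.8]
finger_gap: 0.0877
```

```bash
python3 -c "
from h import *
rel([.617,-.23,.112],-12)
grab('b')
crop('b','top',290,90,410,180,6,'b_topc');crop('b','side',250,90,370,180,6,'b_sidec')"
```

```text
pos [ 0.6157 -0.2418  0.1774] yaw -12.66 toolx [-0.0129 -0.0086 -0.9999] F [ 0.01  0.62 -0.82] gap 0.0877 t 2.43
tool shift [ 0.0653  0.0125 -0.0006] spin -0.66
```

View pics/b_topc.png

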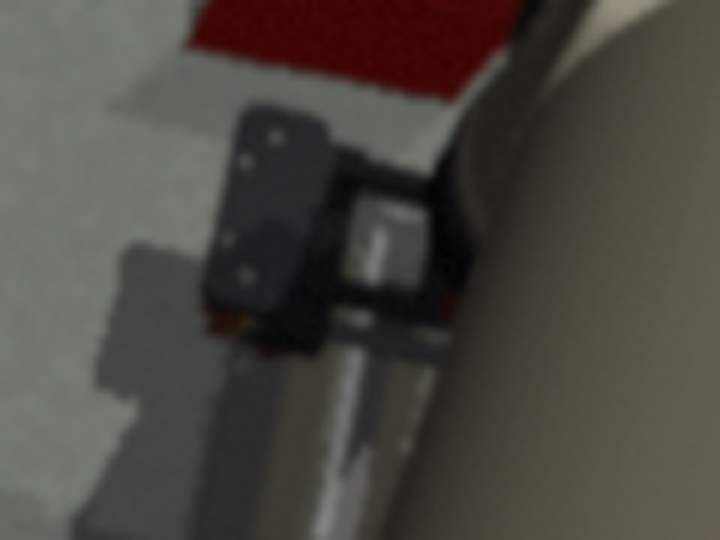

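View pics/b_sidec.png

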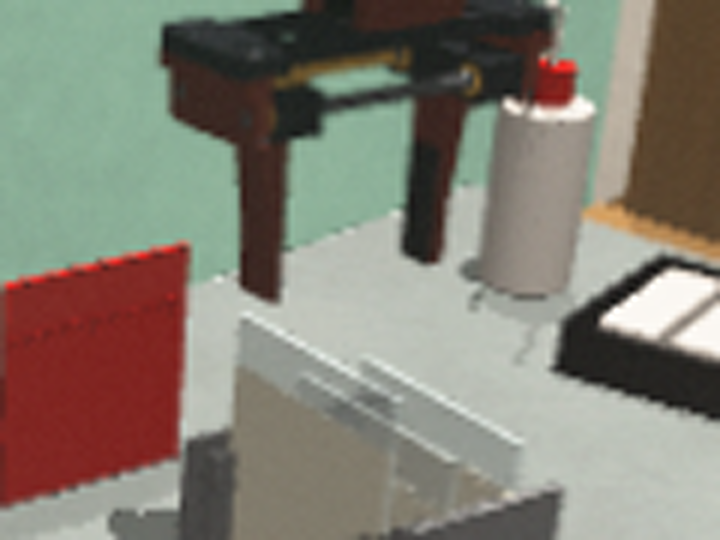

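```bash
python3 -c "
from h import *
rel([.617,-.23,.112],-12)
o=get_obs();R=Ro.from_quat(o['orientation']).as_matrix();c=o['ee_pos']
for s in(-.044,-.0575,.044,.0575):
  for w in(-.01,.01): print(s,w,proj('side',c+s*R[:,1]+w*R[:,2]).round(1),proj('top',c+s*R[:,1]+w*R[:,2]).round(1))
crop('b','side',280,110,340,155,13,'b_sidec2')
P,d=load('b','side')
v,u=np.mgrid[0:384,0:512];Q=pts('side',np.c_[u.ravel(),v.ravel()],d.ravel())
m=(np.abs(Q-c)<[.04,.075,.03]).all(1)&(Q[:,2]>c[2]-.02)&(Q[:,2]<c[2]+.03)
q=(Q[m]-c)@R
for lo,hi in((-.08,0),(0,.08)):
  k=q[(q[:,1]>lo)&(q[:,1]<hi)]; print(len(k),np.percentile(k,[1,50,99],axis=0).round(4) if len(k) else '')
"
```

```text
pos [ 0.6162 -0.2409  0.1784] yaw -12.58 toolx [-0.0122 -0.0084 -0.9999] F [ 0.4   0.59 -0.42] gap 0.0876 t 2.53
tool shift [ 0.0663  0.0115 -0.0009] spin -0.58
-0.044 -0.01 [[320.4 133.5]] [[375.7 159.5]]
-0.044 0.01 [[315.9 131.3]] [[377.5 150.5]]
-0.0575 -0.01 [[323.9 132.7]] [[381.9 161. ]]
-0.0575 0.01 [[319.4 130.5]] [[383.7 152. ]]
0.044 -0.01 [[296.  139.3]] [[335.3 149.6]]
0.044 0.01 [[291.6 137. ]] [[337.2 140.7]]
0.0575 -0.01 [[292.  140.2]] [[329.  148.1]]
0.0575 0.01 [[287.7 137.9]] [[331.  139.2]]
61 [[-0.0287 -0.0521 -0.0132]
 [-0.0136 -0.0454 -0.0061]
 [-0.0004 -0.0423  0.0077]]
76 [[-0.03    0.0435 -0.0142]
 [-0.0159  0.0515 -0.0057]
 [ 0.0002  0.0535  0.0096]]
```

View pics/b_sidec2.png

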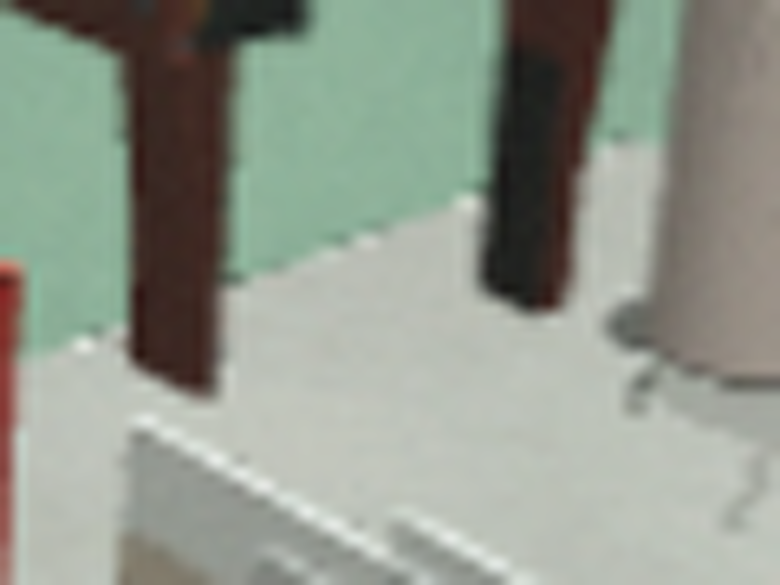

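Emit:
play_rows(plan=[{"xyz": [0.003,0.005,0],"spin": -0.2},{"xyz": [0.003,0.004,0],"spin": -0.2},{"xyz": [0.004,0.001,0],"spin": -0.1},{"xyz": [0.004,0,0],"spin": 0},{"xyz": [0,0,0],"spin": 0}])

```text
time_s: 2.95
ee_pos: [0.6206, -0.2235, 0.1647]
orientation: [0.069, 0.707, -0.073, 0.7]
contact_force: [0.4, 0.6, 0.5]
finger_gap: 0.0875
```

```bash
python3 -c "
from h import *
rel([.6175,-.2305,.112],-12)"
```

```text
pos [ 0.6206 -0.2235  0.1647] yaw -11.53 toolx [-0.0092 -0.0059 -0.9999] F [0.38 0.6  0.53] gap 0.0875 t 2.95
tool shift [ 0.0527 -0.0071 -0.0013] spin 0.47
```

Emit:
play_rows(plan=[{"xyz": [0,-0.002,0],"spin": 0.2},{"xyz": [0,-0.001,0],"spin": 0.1},{"xyz": [0,-0.001,0],"spin": 0},{"xyz": [0,0,0],"spin": 0},{"xyz": [0,0,0],"spin": 0}])

```text
time_s: 3.37
ee_pos: [0.6201, -0.2278, 0.1652]
orientation: [0.07, 0.706, -0.075, 0.701]
contact_force: [0.0, 0.5, -0.2]
finger_gap: 0.0876
```

```bash
python3 -c "
from h import *
rel([.6175,-.2305,.112],-12);print(get_obs()['dq'])"
```

```text
pos [ 0.6201 -0.2278  0.1652] yaw -11.84 toolx [-0.0084 -0.0063 -0.9999] F [ 0.04  0.52 -0.18] gap 0.0876 t 3.37
tool shift [ 0.0532 -0.0027 -0.0016] spin 0.16
[ 4.72047217e-03 -4.77434060e-04  4.78529144e-03 -1.21860785e-03
  3.25094457e-03  9.70682946e-04  7.53341222e-05]
```

Emit:
play_rows(plan=[{"xyz": [0.004,-0.001,0],"spin": 0.1},{"xyz": [0.005,-0.001,0],"spin": 0},{"xyz": [0.005,0,0],"spin": 0},{"xyz": [0.005,0,0],"spin": 0},{"xyz": [0.005,0,0],"spin": 0},{"xyz": [0.005,0,0],"spin": 0},{"xyz": [0.004,0,0],"spin": 0},{"xyz": [0.004,0,0],"spin": 0},{"xyz": [0.002,0,0],"spin": 0},{"xyz": [0,0,0],"spin": 0},{"xyz": [0,0,0],"spin": 0}])

```text
time_s: 4.28
ee_pos: [0.6185, -0.2307, 0.1208]
orientation: [0.071, 0.707, -0.076, 0.7]
contact_force: [0.3, -0.9, -0.2]
finger_gap: 0.0879
```

```bash
python3 -c "
from h import *
rel([.6175,-.2305,.112],-12)
grab('c')
crop('c','top',290,90,410,180,6,'c_topc');crop('c','side',270,110,350,170,9,'c_sidec')"
```

```text
pos [ 0.6185 -0.2307  0.1208] yaw -12.01 toolx [-0.0102 -0.0061 -0.9999] F [ 0.28 -0.93 -0.16] gap 0.0879 t 4.28
tool shift [ 0.0088  0.     -0.0009] spin -0.01
```

View pics/c_sidec.png

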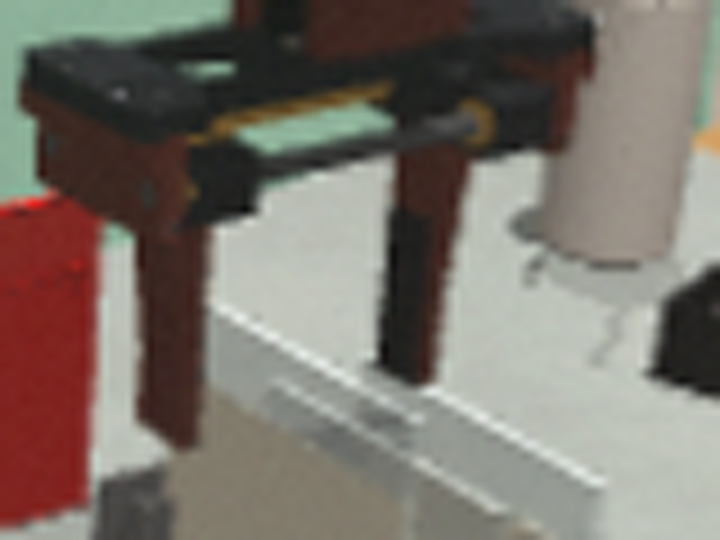

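View pics/c_topc.png

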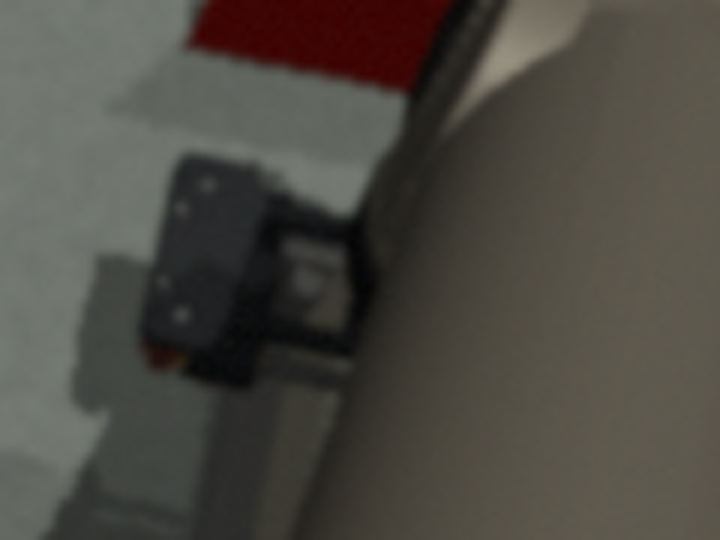

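The fingers straddle the tall plate's top edge: left finger at (166,440), right at (405,380) in the crop, with the plate between them. I'll go down the last 8 mm and close.

Emit:
play_rows(plan=[{"xyz": [0.003,0,0],"spin": 0},{"xyz": [0.003,0,0],"spin": 0},{"xyz": [0.002,0,0],"spin": 0},{"xyz": [0.001,0,0],"spin": 0},{"xyz": [0,0,0],"spin": 0}])

```text
time_s: 4.8
ee_pos: [0.6192, -0.231, 0.1121]
orientation: [0.071, 0.706, -0.077, 0.701]
contact_force: [-0.4, 0.4, 0.2]
finger_gap: 0.0879
```

Emit:
play_rows(plan=[{"xyz": [0,0,0]},{"xyz": [0,0,0]},{"xyz": [0,0,0]},{"xyz": [0,0,0]},{"xyz": [0,0,0]},{"xyz": [0,0,0]},{"xyz": [0,0,0]},{"xyz": [0,0,0]}], hand=0, newtons=10)

```text
invalid input
```

```bash
python3 -c "
from h import *
rel([.6175,-.2305,.112],-12)"
```

```text
pos [ 0.6192 -0.231   0.1121] yaw -12.0 toolx [-0.0079 -0.0066 -0.9999] F [-0.37  0.39  0.22] gap 0.0879 t 4.8
tool shift [ 0.0001  0.0001 -0.0017] spin -0.0
```

Every row needs a spin.

Emit:
play_rows(plan=[{"xyz": [0,0,0],"spin": 0},{"xyz": [0,0,0],"spin": 0},{"xyz": [0,0,0],"spin": 0},{"xyz": [0,0,0],"spin": 0},{"xyz": [0,0,0],"spin": 0},{"xyz": [0,0,0],"spin": 0},{"xyz": [0,0,0],"spin": 0},{"xyz": [0,0,0],"spin": 0}], hand=0, newtons=10)

```text
time_s: 5.47
ee_pos: [0.6193, -0.2311, 0.1124]
orientation: [0.071, 0.706, -0.077, 0.701]
contact_force: [0.0, -0.1, 0.8]
finger_gap: 0.0379
```

```bash
python3 -c "
from h import *
rel([.6175,-.2305,.112],-12)"
```

```text
pos [ 0.6193 -0.2311  0.1124] yaw -12.0 toolx [-0.0075 -0.0067 -0.9999] F [ 0.03 -0.13  0.84] gap 0.0379 t 5.47
tool shift [ 0.0004  0.0002 -0.0019] spin -0.0
```

Emit:
play_rows(plan=[{"xyz": [0,0,0],"spin": 0},{"xyz": [0,0,0],"spin": 0},{"xyz": [0,0,0],"spin": 0},{"xyz": [0,0,0],"spin": 0},{"xyz": [0,0,0],"spin": 0},{"xyz": [0,0,0],"spin": 0},{"xyz": [0,0,0],"spin": 0},{"xyz": [0,0,0],"spin": 0}], newtons=15)

```text
time_s: 6.13
ee_pos: [0.6194, -0.2309, 0.1125]
orientation: [0.071, 0.706, -0.076, 0.701]
contact_force: [-0.2, 0.7, 0.5]
finger_gap: 0.005
```

```bash
python3 -c "
from h import *
rel([.6175,-.2305,.112],-12)"
```

```text
pos [ 0.6194 -0.2309  0.1125] yaw -12.0 toolx [-0.0074 -0.0065 -1.    ] F [-0.17  0.74  0.53] gap 0.005 t 6.13
tool shift [ 0.0005  0.     -0.0019] spin -0.0
```

Gripped (gap 5.0 mm, almost no side force). Lifting now.

Emit:
play_rows(plan=[{"xyz": [-0.003,0,0],"spin": 0},{"xyz": [-0.005,0,0],"spin": 0},{"xyz": [-0.008,0,0],"spin": 0},{"xyz": [-0.01,0,0],"spin": 0},{"xyz": [-0.012,0,0],"spin": 0},{"xyz": [-0.012,0,0],"spin": 0},{"xyz": [-0.012,0,0],"spin": 0},{"xyz": [-0.012,0,0],"spin": 0},{"xyz": [-0.012,0,0],"spin": 0},{"xyz": [-0.012,0,0],"spin": 0},{"xyz": [-0.008,0,0],"spin": 0},{"xyz": [-0.004,0,0],"spin": 0}], newtons=25)

```text
time_s: 7.13
ee_pos: [0.62, -0.2305, 0.2357]
orientation: [0.071, 0.705, -0.077, 0.701]
contact_force: [0.0, -0.2, -1.1]
finger_gap: 0.0048
```

```bash
python3 -c "
from h import *
rel([.5727,.2498,.23],-14)
grab('d')"
```

```text
pos [ 0.62   -0.2305  0.2357] yaw -12.04 toolx [-0.006  -0.0069 -1.    ] F [ 0.03 -0.21 -1.14] gap 0.0048 t 7.13
tool shift [ 0.0026  0.4599 -0.1464] spin 1.96
```

View pics/d_side.png

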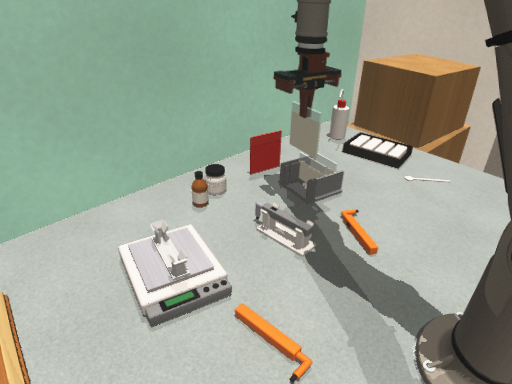

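The plate is out of the rack, hanging at about (305,130), and both short plates are still in it. Carrying it to the balance.

Emit:
play_rows(plan=[{"xyz": [0,0.006,-0.002],"spin": 0.1},{"xyz": [0,0.012,-0.004],"spin": 0.1},{"xyz": [0,0.018,-0.006],"spin": 0.1},{"xyz": [0,0.024,-0.008],"spin": 0.1},{"xyz": [0,0.026,-0.008],"spin": 0.1},{"xyz": [0,0.026,-0.008],"spin": 0.1},{"xyz": [0,0.026,-0.008],"spin": 0.1},{"xyz": [0,0.026,-0.008],"spin": 0.1},{"xyz": [0,0.026,-0.008],"spin": 0.1},{"xyz": [0,0.026,-0.008],"spin": 0.1},{"xyz": [0,0.026,-0.008],"spin": 0.1},{"xyz": [0,0.026,-0.008],"spin": 0.1}])

```text
time_s: 8.23
ee_pos: [0.5865, 0.066, 0.2229]
orientation: [0.08, 0.71, -0.088, 0.694]
contact_force: [1.3, -0.1, -1.5]
finger_gap: 0.0049
```

```bash
python3 -c "
from h import *
rel([.5727,.2498,.23],-14)"
```

```text
pos [0.5865 0.066  0.2229] yaw -13.68 toolx [-0.0244 -0.0082 -0.9997] F [ 1.26 -0.14 -1.54] gap 0.0049 t 8.23
tool shift [-0.0083  0.1752 -0.057 ] spin 0.32
```

Emit:
play_rows(plan=[{"xyz": [-0.002,0.022,-0.007],"spin": 0},{"xyz": [-0.003,0.02,-0.007],"spin": 0},{"xyz": [-0.003,0.018,-0.006],"spin": 0},{"xyz": [-0.003,0.016,-0.005],"spin": 0},{"xyz": [-0.002,0.014,-0.004],"spin": 0},{"xyz": [-0.002,0.012,-0.003],"spin": 0},{"xyz": [-0.002,0.01,-0.002],"spin": 0},{"xyz": [0,0.006,-0.001],"spin": 0},{"xyz": [0,0.003,0],"spin": 0},{"xyz": [0,0,0],"spin": 0}])

```text
time_s: 9.07
ee_pos: [0.5676, 0.2165, 0.2319]
orientation: [0.073, 0.717, -0.082, 0.689]
contact_force: [0.4, -0.6, -2.5]
finger_gap: 0.0045
```

```bash
python3 -c "
from h import *
rel([.5727,.2498,.23],-14)"
```

```text
pos [0.5676 0.2165 0.2319] yaw -12.52 toolx [-0.0402 -0.0084 -0.9992] F [ 0.38 -0.62 -2.55] gap 0.0045 t 9.07
tool shift [ 0.0014  0.0336 -0.0022] spin 1.48
```

Emit:
play_rows(plan=[{"xyz": [0,0.004,0],"spin": 0.3},{"xyz": [0,0.005,0],"spin": 0.3},{"xyz": [0,0.005,0],"spin": 0.3},{"xyz": [0,0.005,0],"spin": 0.3},{"xyz": [0,0.004,0],"spin": 0.2},{"xyz": [0,0.002,0],"spin": 0},{"xyz": [0,0,0],"spin": 0},{"xyz": [0,0,0],"spin": 0}])

```text
time_s: 9.73
ee_pos: [0.5752, 0.2392, 0.2309]
orientation: [0.084, 0.715, -0.094, 0.688]
contact_force: [0.2, 0.3, -1.4]
finger_gap: 0.0048
```

```bash
python3 -c "
from h import *
rel([.5727,.2498,.23],-14);print(get_obs()['dq'].round(3))"
```

```text
pos [0.5752 0.2392 0.2309] yaw -14.43 toolx [-0.0403 -0.0103 -0.9991] F [ 0.18  0.28 -1.44] gap 0.0048 t 9.73
tool shift [ 0.0009  0.0097 -0.0051] spin -0.43
[-0.004  0.004 -0.    -0.002 -0.     0.001 -0.001]
```

Run:
```python
from h import *
grab('e')
a=cv2.resize(load('e','side')[0][70:300,90:260],None,fx=2.6,fy=2.6,interpolation=cv2.INTER_CUBIC)
b=cv2.resize(load('e','top')[0][60:260,60:240],None,fx=598/200,fy=598/200,interpolation=cv2.INTER_CUBIC)
a=a[:598,:400];b=b[:598,:400]
cv2.imwrite('pics/e_side2.png',a[...,::-1]);cv2.imwrite('pics/e_top2.png',b[...,::-1])
```

```text
(no output)
```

View pics/e_side2.png

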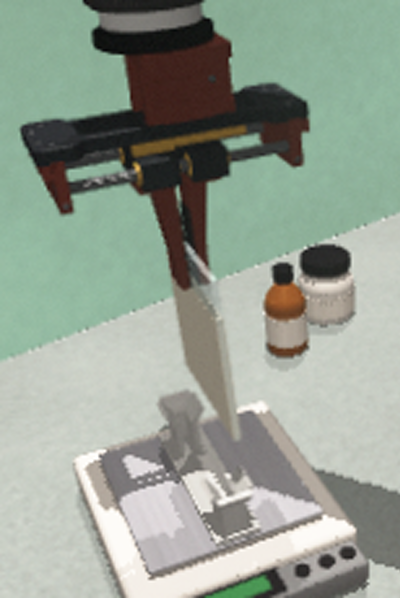

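View pics/e_top2.png

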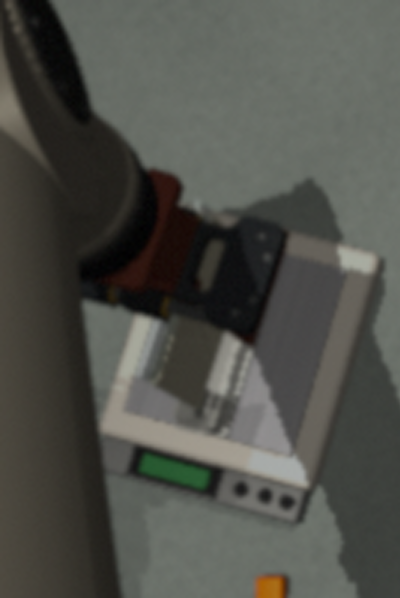

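```bash
cat >> h.py <<'E'
def cloud(tag,n):
    p,d=load(tag,n); v,u=np.mgrid[0:384,0:512]; uv=np.c_[u.ravel(),v.ravel()]; k=d.ravel()>0
    return pts(n,uv[k],d.ravel()[k]),p.reshape(-1,3)[k]
E
python3 - <<'E'
from h import *
o=get_obs();R=Ro.from_quat(o['orientation']).as_matrix();c=o['ee_pos']
yaw=np.radians(-14.2);a=np.array([np.cos(yaw),np.sin(yaw)]);nn=np.array([-a[1],a[0]])
S0=np.array([.5727,.2498])
for n in('side','top'):
    Q,col=cloud('e',n)
    q=(Q-c)@R  # tool coords
    m=(np.abs(q[:,1])<.02)&(np.abs(q[:,2])<.075)&(q[:,0]<.115)&(q[:,0]>.012)
    P=Q[m]; print(n,m.sum())
    s=(P[:,:2]-S0)@a; t=(P[:,:2]-S0)@nn; z=P[:,2]
    for lo in np.arange(.11,.24,.015):
        k=(z>lo)&(z<lo+.015)
        if k.sum()>8:
            l=np.polyfit(s[k],t[k],1); print(round(lo,3),k.sum(),'s',np.percentile(s[k],[1,99]).round(4),'t med',np.median(t[k]).round(4),'yawrel',np.degrees(l[0]).round(2))
    m=(Q[:,0]>.45)&(Q[:,0]<.7)&(Q[:,1]>.2)&(Q[:,1]<.3)&(Q[:,2]>.075)&(Q[:,2]<.1)
    s=(Q[m,:2]-S0)@a; t=(Q[m,:2]-S0)@nn
    for nm,k in(('near',s<-.03),('far',s>.03)):
        print(nm,'s',np.percentile(s[k],[1,99]).round(4),'t',np.percentile(t[k],[1,50,99]).round(4),k.sum())
E
```

```text
side 649
0.125 60 s [-0.061   0.0573] t med -0.0084 yawrel -0.66
0.14 104 s [-0.0614  0.0547] t med -0.0072 yawrel -0.17
0.155 109 s [-0.061   0.0574] t med -0.0079 yawrel -0.19
0.17 113 s [-0.0608  0.0576] t med -0.0074 yawrel -0.17
0.185 119 s [-0.06    0.0591] t med -0.0074 yawrel -0.1
0.2 115 s [-0.0589  0.0585] t med -0.0071 yawrel -0.13
0.215 29 s [-0.0593  0.0465] t med -0.0068 yawrel 0.44
near s [-0.0765 -0.0427] t [-0.0152 -0.0011  0.0166] 187
far s [0.0413 0.0727] t [-0.0151 -0.0015  0.0176] 182
top 457
0.125 36 s [-0.0571  0.001 ] t med -0.016 yawrel 2.67
0.14 54 s [-0.0584 -0.0023] t med -0.0162 yawrel 0.19
0.155 67 s [-0.0575 -0.0022] t med -0.0156 yawrel -1.1
0.17 70 s [-0.0573 -0.0016] t med -0.0153 yawrel -1.12
0.185 85 s [-0.0567  0.052 ] t med -0.0149 yawrel -0.42
0.2 114 s [-0.0562  0.0615] t med -0.0146 yawrel -0.38
0.215 31 s [-0.0558  0.0483] t med -0.0142 yawrel -0.85
near s [-0.0741 -0.0428] t [-0.0172 -0.0027  0.0146] 124Traceback (most recent call last):
  File "<stdin>", line 18, in <module>
    return _quantile_unchecked(
        a, q, axis, out, overwrite_input, method, keepdims, weights)
    return _ureduce(a,
                    func=_quantile_ureduce_func,
    ...<5 lines>...
                    overwrite_input=overwrite_input,
                    method=method)
    r = func(a, **kwargs)
    result = _quantile(arr,
                       quantiles=q,
    ...<2 lines>...
                       out=out,
                       weights=wgt)
    slices_having_nans = np.isnan(arr[-1, ...])
                                  ~~~^^^^^^^^^
IndexError: index -1 is out of bounds for axis 0 with size 0
```

Emit:
play_rows(plan=[{"xyz": [0,0.003,0.0005],"spin": 0},{"xyz": [0,0.003,0.0005],"spin": 0},{"xyz": [0,0.003,0],"spin": 0},{"xyz": [0,0.002,0],"spin": 0},{"xyz": [0,0,0],"spin": 0},{"xyz": [0,0,0],"spin": 0}])

```text
time_s: 10.33
ee_pos: [0.5793, 0.2501, 0.2308]
orientation: [0.084, 0.715, -0.095, 0.688]
contact_force: [0.9, 0.1, -0.8]
finger_gap: 0.0047
```

Run:
```python
from h import *
yaw=np.radians(-14.2);a=np.array([np.cos(yaw),np.sin(yaw)]);nn=np.array([-a[1],a[0]])
T=np.array([.5752,.2392])+.0115*nn+.001*a
print(T); rel([*T,.2],-14.2); rel([*T,.15],-14.2)
```

```text
[0.57899048 0.25010331]
pos [0.5793 0.2501 0.2308] yaw -14.48 toolx [-0.0402 -0.0101 -0.9991] F [ 0.91  0.11 -0.83] gap 0.0047 t 10.33
tool shift [0.0308 0.0005 0.0008] spin -0.28
pos [0.5793 0.2501 0.2308] yaw -14.48 toolx [-0.0402 -0.0101 -0.9991] F [ 0.91  0.11 -0.83] gap 0.0047 t 10.33
tool shift [0.0807 0.0015 0.0026] spin -0.28
```

Emit:
play_rows(plan=[{"xyz": [0.003,0,0],"spin": -0.1},{"xyz": [0.004,0.0001,0.0001],"spin": -0.1},{"xyz": [0.004,0.0001,0.0002],"spin": -0.1},{"xyz": [0.004,0.0001,0.0002],"spin": 0},{"xyz": [0.004,0.0001,0.0002],"spin": 0},{"xyz": [0.004,0.0001,0.0002],"spin": 0},{"xyz": [0.003,0.0001,0.0001],"spin": 0},{"xyz": [0.002,0,0],"spin": 0},{"xyz": [0,0,0],"spin": 0},{"xyz": [0,0,0],"spin": 0}])

```text
time_s: 11.17
ee_pos: [0.5787, 0.2494, 0.1986]
orientation: [0.081, 0.716, -0.093, 0.687]
contact_force: [-0.1, 0.2, -1.3]
finger_gap: 0.0054
```

Run:
```python
from h import *
rel([.579,.2501,.15],-14.2)
grab('f')
o=get_obs();R=Ro.from_quat(o['orientation']).as_matrix();c=o['ee_pos']
yaw=np.radians(-14.2);a=np.array([np.cos(yaw),np.sin(yaw)]);nn=np.array([-a[1],a[0]])
S0=np.array([.5727,.2498])
for n in('side','top'):
    Q,col=cloud('f',n)
    q=(Q-c)@R
    m=(np.abs(q[:,1])<.015)&(np.abs(q[:,2])<.075)&(q[:,0]<.105)&(q[:,0]>.012)&(Q[:,2]>.1)
    P=Q[m]; print(n,m.sum())
    s=(P[:,:2]-S0)@a; t=(P[:,:2]-S0)@nn; z=P[:,2]
    for lo in np.arange(.1,.24,.02):
        k=(z>lo)&(z<lo+.02)
        if k.sum()>8:
            l=np.polyfit(s[k],t[k],1); print(round(lo,3),k.sum(),'s',np.percentile(s[k],[1,99]).round(4),'t med',np.median(t[k]).round(4),'yawrel',np.degrees(l[0]).round(2))
crop('f','side',140,190,220,270,7.4,'f_s')
```

```text
pos [0.5787 0.2494 0.1986] yaw -14.16 toolx [-0.0419 -0.0113 -0.9991] F [-0.15  0.19 -1.29] gap 0.0054 t 11.17
tool shift [0.0486 0.0018 0.002 ] spin 0.04
side 547
0.1 120 s [-0.0601  0.0571] t med 0.0018 yawrel 1.02
0.12 121 s [-0.0592  0.057 ] t med 0.0026 yawrel 0.82
0.14 128 s [-0.0593  0.0582] t med 0.0031 yawrel 0.59
0.16 132 s [-0.0594  0.0581] t med 0.0035 yawrel 0.41
0.18 46 s [-0.0589  0.0165] t med 0.0037 yawrel 0.92
top 426
0.1 69 s [-0.0572  0.001 ] t med -0.0056 yawrel 0.73
0.12 89 s [-0.0571 -0.0007] t med -0.0052 yawrel -0.65
0.14 80 s [-0.0558 -0.0018] t med -0.0045 yawrel -0.25
0.16 139 s [-0.0555  0.0592] t med -0.0041 yawrel -0.12
0.18 49 s [-0.0542  0.0473] t med -0.0037 yawrel -0.23
```

View pics/f_s.png

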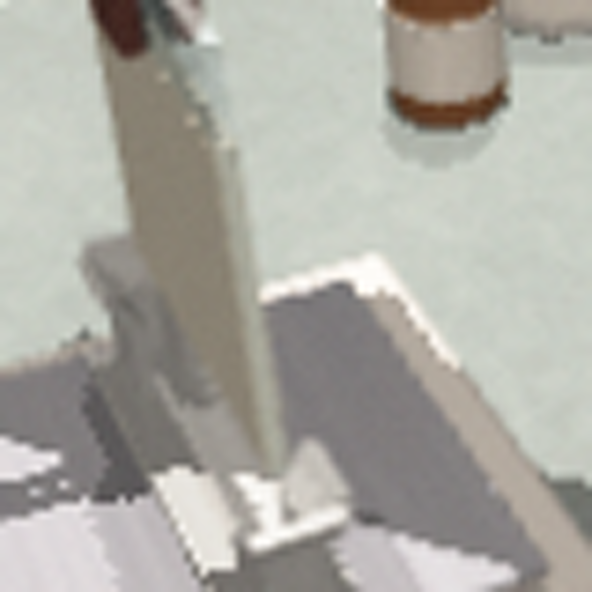

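Emit:
play_rows(plan=[{"xyz": [0.002,0.0007,0.0001],"spin": 0},{"xyz": [0.002,0.0007,0.0001],"spin": 0},{"xyz": [0.002,0.0002,0.0001],"spin": 0},{"xyz": [0.002,0.0001,0.0001],"spin": 0},{"xyz": [0.002,0.0001,0.0001],"spin": 0},{"xyz": [0.002,0.0001,0.0001],"spin": 0},{"xyz": [0.002,0.0001,0.0001],"spin": 0},{"xyz": [0.002,0.0001,0.0001],"spin": 0},{"xyz": [0.002,0.0001,0.0001],"spin": 0},{"xyz": [0.002,0.0001,0.0001],"spin": 0}], newtons=15)

```text
time_s: 12.1
ee_pos: [0.5802, 0.2518, 0.1778]
orientation: [0.082, 0.715, -0.093, 0.688]
contact_force: [-0.5, 0.3, -1.0]
finger_gap: 0.0052
```

Run:
```python
from h import *
rel([.579,.2513,.155],-14.2)
```

```text
pos [0.5802 0.2518 0.1778] yaw -14.16 toolx [-0.0399 -0.0101 -0.9992] F [-0.47  0.25 -1.04] gap 0.0052 t 12.1
tool shift [ 0.0228 -0.0003 -0.0002] spin 0.04
```

Emit:
play_rows(plan=[{"xyz": [0.002,0,0],"spin": 0},{"xyz": [0.002,0,0],"spin": 0},{"xyz": [0.002,0,0],"spin": 0},{"xyz": [0.0015,0,0],"spin": 0},{"xyz": [0.0015,0,0],"spin": 0},{"xyz": [0.0015,0,0],"spin": 0},{"xyz": [0.0015,0,0],"spin": 0},{"xyz": [0.001,0,0],"spin": 0},{"xyz": [0.001,0,0],"spin": 0},{"xyz": [0.001,0,0],"spin": 0}], newtons=10)

```text
time_s: 12.93
ee_pos: [0.5794, 0.2516, 0.1609]
orientation: [0.082, 0.715, -0.093, 0.688]
contact_force: [0.1, 0.1, -1.6]
finger_gap: 0.005
```

Run:
```python
from h import *
rel([.579,.2513,.155],-14.2)
```

```text
pos [0.5794 0.2516 0.1609] yaw -14.16 toolx [-0.0401 -0.0103 -0.9991] F [ 0.07  0.08 -1.62] gap 0.005 t 12.93
tool shift [ 0.0059 -0.0002 -0.0002] spin 0.04
```

Emit:
play_rows(plan=[{"xyz": [0.001,0,0],"spin": 0},{"xyz": [0.001,0,0],"spin": 0},{"xyz": [0.001,0,0],"spin": 0},{"xyz": [0.001,0,0],"spin": 0}], newtons=7)

```text
time_s: 13.27
ee_pos: [0.5792, 0.252, 0.1575]
orientation: [0.082, 0.715, -0.092, 0.688]
contact_force: [-3.9, 0.4, 9.0]
finger_gap: 0.0049
```

Run:
```python
from h import *
rel([.579,.2513,.155],-14.2)
```

```text
pos [0.5792 0.252  0.1575] yaw -14.16 toolx [-0.0404 -0.0093 -0.9991] F [-3.91  0.36  9.01] gap 0.0049 t 13.27
tool shift [ 0.0025 -0.0007  0.0001] spin 0.04
```

Emit:
play_rows(plan=[{"xyz": [0,0,0],"spin": 0},{"xyz": [0.0005,0,0],"spin": 0},{"xyz": [0.0005,0,0],"spin": 0},{"xyz": [0.0005,0,0],"spin": 0}], newtons=4)

```text
time_s: 13.6
ee_pos: [0.5792, 0.2524, 0.1575]
orientation: [0.082, 0.715, -0.092, 0.688]
contact_force: [-2.4, 1.1, 4.7]
finger_gap: 0.0052
```

Run:
```python
from h import *
rel([.579,.2513,.155],-14.2);print(get_obs()['moment'])
grab('g')
crop('g','side',140,180,220,260,7.4,'g_s')
```

```text
pos [0.5792 0.2524 0.1575] yaw -14.12 toolx [-0.0398 -0.0084 -0.9992] F [-2.35  1.15  4.73] gap 0.0052 t 13.6
tool shift [ 0.0025 -0.0011  0.0002] spin 0.08
[-0.15539768  0.53183344  0.05864269]
```

View pics/g_s.png

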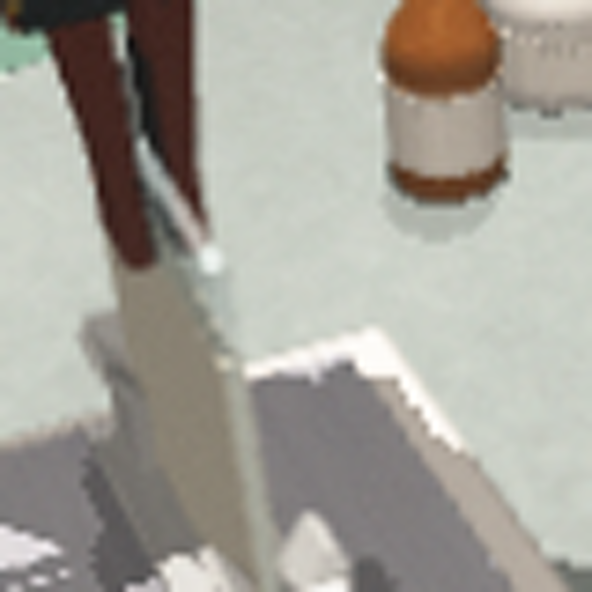

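Emit:
play_rows(plan=[{"xyz": [0.0015,0,0],"spin": 0},{"xyz": [0.0015,0,0],"spin": 0},{"xyz": [0.0015,0,0],"spin": 0},{"xyz": [0.001,0,0],"spin": 0},{"xyz": [0,0,0],"spin": 0}], newtons=3)

```text
time_s: 14.12
ee_pos: [0.5797, 0.2522, 0.1519]
orientation: [0.083, 0.715, -0.092, 0.689]
contact_force: [-2.0, -0.3, 3.7]
finger_gap: 0.0053
```

Run:
```python
from h import *
rel([.579,.2513,.155],-14.2);print(get_obs()['moment'])
```

```text
pos [0.5797 0.2522 0.1519] yaw -14.14 toolx [-0.0382 -0.0082 -0.9992] F [-1.96 -0.3   3.71] gap 0.0053 t 14.12
tool shift [-0.003  -0.0011 -0.0006] spin 0.06
[-0.17866189  0.44024582 -0.00660517]
```

Emit:
play_rows(plan=[{"xyz": [0,0,0],"spin": 0},{"xyz": [0,0,0],"spin": 0},{"xyz": [0,0,0],"spin": 0},{"xyz": [0,0,0],"spin": 0},{"xyz": [0,0,0],"spin": 0}], hand=0.4, newtons=20)

```text
time_s: 14.53
ee_pos: [0.5798, 0.2519, 0.1501]
orientation: [0.083, 0.715, -0.092, 0.688]
contact_force: [-0.2, 0.9, -0.9]
finger_gap: 0.0335
```

Emit:
play_rows(plan=[{"xyz": [-0.008,0,0],"spin": 0},{"xyz": [-0.015,0,0],"spin": 0},{"xyz": [-0.02,0,0],"spin": 0},{"xyz": [-0.02,0,0],"spin": 0},{"xyz": [-0.02,0,0],"spin": 0}])

```text
time_s: 14.95
ee_pos: [0.5801, 0.2515, 0.2324]
orientation: [0.08, 0.717, -0.094, 0.686]
contact_force: [0.6, -0.1, 0.2]
finger_gap: 0.035
```

Run:
```python
from h import *
rel([.489,-.024,.2],2)
grab('i')
S0=np.array([.5727,.2498]);yaw=np.radians(-14.1);a=np.array([np.cos(yaw),np.sin(yaw)]);nn=np.array([-a[1],a[0]])
for n in('side','top'):
    Q,_=cloud('i',n); s=(Q[:,:2]-S0)@a; t=(Q[:,:2]-S0)@nn; z=Q[:,2]
    m=(abs(s)<.08)&(abs(t)<.02)&(z>.1)&(z<.2)
    k=m&(z>.175)
    print(n,m.sum(),'zmax',np.sort(z[m])[-20:].round(4)[::6],'s',s[k].min().round(4),s[k].max().round(4))
    for lo in(-.06,-.04,-.02,0,.02,.04):
        j=m&(s>lo)&(s<lo+.02); print(lo,np.percentile(z[j],97).round(4) if j.sum() else '',np.median(t[j&(z>.17)]).round(4))
    for lo in(.1,.13,.16): 
        j=m&(z>lo)&(z<lo+.02); print('z',lo,np.median(t[j]).round(4))
a_=cv2.resize(load('i','side')[0][130:280,100:250],(598,598),interpolation=cv2.INTER_CUBIC)
cv2.imwrite('pics/i_s.png',a_[...,::-1])
```

```text
pos [0.5801 0.2515 0.2324] yaw -14.16 toolx [-0.0472 -0.0142 -0.9988] F [ 0.61 -0.14  0.18] gap 0.035 t 14.95
tool shift [ 0.0406 -0.2885 -0.0193] spin -16.16
side 656 zmax [0.1847 0.1849 0.185  0.1855] s -0.0612 0.061
-0.06 0.1844 0.0037
-0.04 0.1843 0.0037
-0.02 0.1849 0.0037
0 0.1846 0.0039
0.02 0.1844 0.004
0.04 0.1852 0.0042
z 0.1 0.0043
z 0.13 0.0045
z 0.16 0.0042
top 416 zmax [0.185  0.186  0.1862 0.1874] s -0.0576 0.003
-0.06 0.1856 -0.0037
-0.04 0.1848 -0.0035
-0.02 0.1861 -0.0039
0 0.1852 -0.0031
0.02  nan
0.04  nan
z 0.1 -0.004
z 0.13 -0.0043
z 0.16 -0.0041
  return _methods._mean(a, axis=axis, dtype=dtype,
  ret = ret.dtype.type(ret / rcount)
```

View pics/i_s.png

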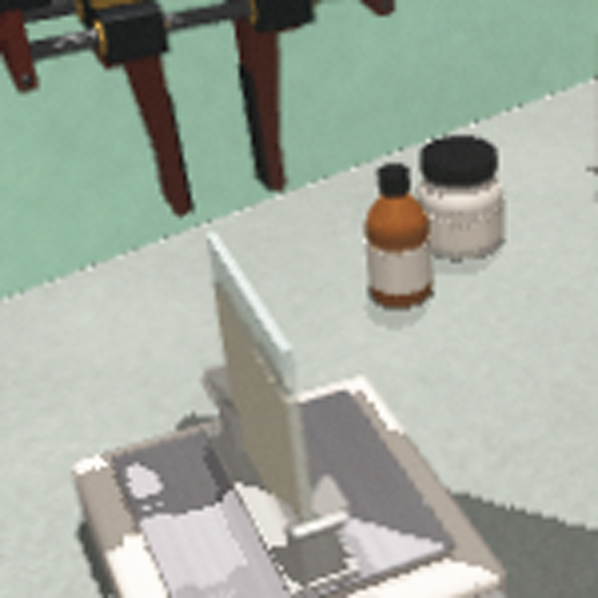

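The plate is fully down and upright: its top edge is level at z = 0.1845 along its length, and its face shows no lean. The bottle and jar have not moved. Next, the grey wand.

Emit:
play_rows(plan=[{"xyz": [0,-0.01,-0.003],"spin": -1.4},{"xyz": [0,-0.02,-0.005],"spin": -1.4},{"xyz": [0,-0.028,-0.006],"spin": -1.4},{"xyz": [0,-0.03,-0.006],"spin": -1.4},{"xyz": [0,-0.03,-0.006],"spin": -1.4},{"xyz": [0,-0.03,-0.006],"spin": -1.4},{"xyz": [0,-0.03,-0.006],"spin": -1.4},{"xyz": [0,-0.028,-0.006],"spin": -1.4},{"xyz": [0,-0.024,-0.005],"spin": -1.4},{"xyz": [0,-0.018,-0.004],"spin": -1.4},{"xyz": [0,-0.012,-0.003],"spin": -1.2},{"xyz": [0,-0.005,-0.001],"spin": -0.5}], hand=0.7)

```text
time_s: 16.05
ee_pos: [0.4873, -0.0116, 0.2365]
orientation: [-0.019, 0.722, 0.013, 0.691]
contact_force: [0.5, 0.4, 0.2]
finger_gap: 0.0617
```

Run:
```python
from h import *
rel([.489,-.0245,.1],1.9)
```

```text
pos [ 0.4873 -0.0116  0.2365] yaw 2.61 toolx [-0.044  -0.0089 -0.999 ] F [0.54 0.38 0.22] gap 0.0617 t 16.05
tool shift [ 0.1364 -0.012   0.0072] spin 0.71
```

Emit:
play_rows(plan=[{"xyz": [0.008,-0.003,0.001],"spin": 0.2},{"xyz": [0.014,-0.003,0.001],"spin": 0.2},{"xyz": [0.018,-0.002,0.001],"spin": 0.1},{"xyz": [0.018,-0.001,0.001],"spin": 0.1},{"xyz": [0.018,0,0.001],"spin": 0},{"xyz": [0.018,0,0.001],"spin": 0},{"xyz": [0.014,0,0.001],"spin": 0},{"xyz": [0.008,0,0],"spin": 0},{"xyz": [0.003,0,0],"spin": 0},{"xyz": [0,0,0],"spin": 0},{"xyz": [0,0,0],"spin": 0}])

```text
time_s: 16.97
ee_pos: [0.4906, -0.0156, 0.1064]
orientation: [-0.015, 0.723, 0.01, 0.691]
contact_force: [0.1, -0.2, -0.0]
finger_gap: 0.0616
```

Run:
```python
from h import *
rel([.489,-.0245,.04],1.9)
grab('j')
a_=cv2.resize(load('j','side')[0][150:270,220:360],(700,600),interpolation=cv2.INTER_CUBIC)
cv2.imwrite('pics/j_s.png',a_[...,::-1])
o=get_obs();R=Ro.from_quat(o['orientation']).as_matrix();c=o['ee_pos'];g=o['finger_gap']/2
k=np.array([140/700,120/600])
for s in(-g,g):
  for w in(-.01,.01): print(s,w,((proj('side',c+s*R[:,1]+w*R[:,2])-[220,150])/k).round(0))
```

```text
pos [ 0.4906 -0.0156  0.1064] yaw 2.05 toolx [-0.045  -0.0076 -0.999 ] F [ 0.1  -0.21 -0.03] gap 0.0616 t 16.97
tool shift [ 0.0664 -0.0085  0.0011] spin 0.15
-0.03062314812743414 -0.01 [[381. 245.]]
-0.03062314812743414 0.01 [[348. 231.]]
0.03062314812743414 -0.01 [[297. 296.]]
0.03062314812743414 0.01 [[264. 281.]]
```

View pics/j_s.png

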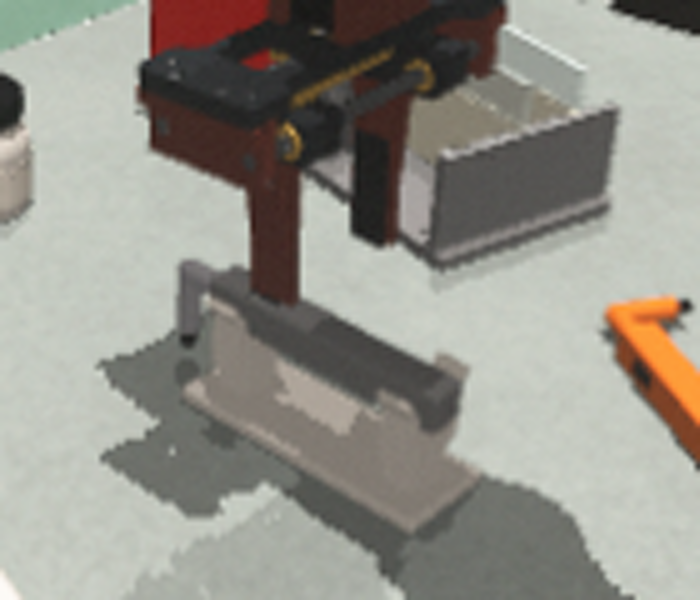

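Run:
```python
from h import *
def box(x,y,yaw):
    a=np.array([np.cos(yaw),np.sin(yaw),0]);n=np.array([-a[1],a[0],0])
    return [np.array([x,y,.067])+s*a+t*n for s,t in((-.072,-.011),(.072,-.011),(.072,.011),(-.072,.011))]+[np.array([x,y,.011])+.094*a]
ims=[]
for n,(u0,v0,w) in(('side',(248,192,80)),('top',(215,165,80))):
    p=cv2.resize(load('a',n)[0][v0:v0+w,u0:u0+w],(400,400),interpolation=cv2.INTER_CUBIC).copy()
    q=((proj(n,box(.489,-.0245,np.radians(1.9)))-[u0,v0]+.5)*400/w)
    cv2.polylines(p,[q[:4].round().astype(int).reshape(-1,1,2)],True,(255,0,0),1); cv2.circle(p,tuple(q[4].round().astype(int)),4,(0,255,0),1)
    ims.append(p)
cv2.imwrite('pics/a_w.png',np.hstack(ims)[...,::-1])
```

```text
(no output)
```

View pics/a_w.png

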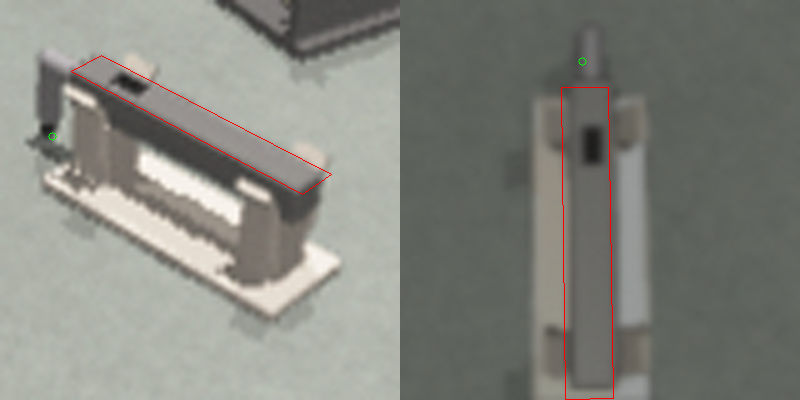

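The grey wand's outline is within 1–2 px of my estimate; the refined handle centre is about (0.493, -0.0255). Descending to grasp it.

Emit:
play_rows(plan=[{"xyz": [0.003,-0.004,0.001],"spin": 0.1},{"xyz": [0.003,-0.003,0.001],"spin": 0},{"xyz": [0.003,-0.001,0.001],"spin": 0},{"xyz": [0.003,0,0],"spin": 0},{"xyz": [0,0,0],"spin": 0}])

```text
time_s: 17.48
ee_pos: [0.4961, -0.0247, 0.0962]
orientation: [-0.014, 0.72, 0.009, 0.693]
contact_force: [-0.6, 0.6, -0.0]
finger_gap: 0.0616
```

Run:
```python
from h import *
rel([.493,-.0255,.04],1.9)
```

```text
pos [ 0.4961 -0.0247  0.0962] yaw 1.89 toolx [-0.0382 -0.0066 -0.9992] F [-0.57  0.58 -0.02] gap 0.0616 t 17.48
tool shift [ 0.0562 -0.0004 -0.001 ] spin -0.01
```

Emit:
play_rows(plan=[{"xyz": [0.004,0,0],"spin": 0},{"xyz": [0.006,0,0],"spin": 0},{"xyz": [0.007,0,0],"spin": 0},{"xyz": [0.007,0,0],"spin": 0},{"xyz": [0.007,0,0],"spin": 0},{"xyz": [0.007,0,0],"spin": 0},{"xyz": [0.006,0,0],"spin": 0},{"xyz": [0.004,0,0],"spin": 0},{"xyz": [0.003,0,0],"spin": 0},{"xyz": [0.001,0,0],"spin": 0},{"xyz": [0,0,0],"spin": 0}])

```text
time_s: 18.4
ee_pos: [0.4929, -0.025, 0.0373]
orientation: [-0.014, 0.721, 0.009, 0.692]
contact_force: [-1.6, -0.4, 0.5]
finger_gap: 0.0615
```

Run:
```python
from h import *
rel([.493,-.0255,.04],1.9)
grab('k')
a_=cv2.resize(load('k','side')[0][150:270,220:360],(700,600),interpolation=cv2.INTER_CUBIC)
cv2.imwrite('pics/k_s.png',a_[...,::-1])
```

```text
pos [ 0.4929 -0.025   0.0373] yaw 1.89 toolx [-0.0408 -0.0068 -0.9991] F [-1.55 -0.38  0.52] gap 0.0615 t 18.4
tool shift [-0.0027 -0.0005  0.    ] spin -0.01
```

View pics/k_s.png

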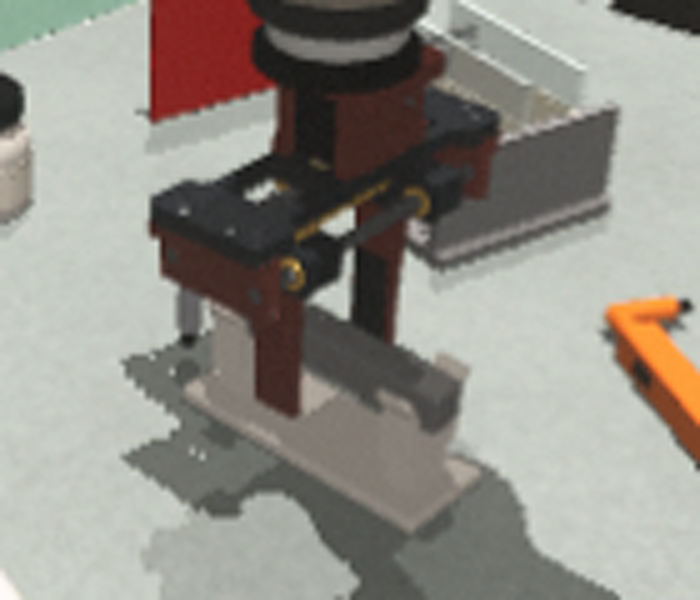

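The fingers straddle the grey handle between the saddles. Closing.

Emit:
play_rows(plan=[{"xyz": [-0.0005,0,0],"spin": 0},{"xyz": [0,0,0],"spin": 0},{"xyz": [0,0,0],"spin": 0},{"xyz": [0,0,0],"spin": 0},{"xyz": [0,0,0],"spin": 0},{"xyz": [0,0,0],"spin": 0},{"xyz": [0,0,0],"spin": 0},{"xyz": [0,0,0],"spin": 0},{"xyz": [0,0,0],"spin": 0}], hand=0, newtons=25)

```text
time_s: 19.25
ee_pos: [0.4944, -0.0249, 0.0396]
orientation: [-0.014, 0.72, 0.01, 0.694]
contact_force: [-0.5, -1.2, -0.8]
finger_gap: 0.0216
```

Run:
```python
from h import *
rel([.493,-.0255,.04],1.9)
import json
o=get_obs(); json.dump({k:list(map(float,o[k])) for k in('ee_pos','orientation')},open('grasp.json','w'))
```

```text
pos [ 0.4944 -0.0249  0.0396] yaw 1.89 toolx [-0.037  -0.0062 -0.9993] F [-0.5  -1.17 -0.85] gap 0.0216 t 19.25
tool shift [-0.0003 -0.0006 -0.0014] spin -0.01
```

Emit:
play_rows(plan=[{"xyz": [-0.004,0,0],"spin": 0},{"xyz": [-0.008,0,0],"spin": 0},{"xyz": [-0.012,0,0],"spin": 0},{"xyz": [-0.018,0,0],"spin": 0},{"xyz": [-0.02,0,0],"spin": 0},{"xyz": [-0.022,0,0],"spin": 0},{"xyz": [-0.022,0,0],"spin": 0},{"xyz": [-0.022,0,0],"spin": 0},{"xyz": [-0.02,0,0],"spin": 0},{"xyz": [-0.015,0,0],"spin": 0},{"xyz": [-0.008,0,0],"spin": 0},{"xyz": [-0.002,0,0],"spin": 0}])

```text
time_s: 20.25
ee_pos: [0.4981, -0.0247, 0.225]
orientation: [-0.013, 0.721, 0.009, 0.692]
contact_force: [-0.3, 0.3, -1.6]
finger_gap: 0.0215
```

Run:
```python
from h import *
rel([.493,-.0255,.27],1.9)
grab('l')
a_=cv2.resize(load('l','side')[0][100:260,200:400],(700,560),interpolation=cv2.INTER_CUBIC)
cv2.imwrite('pics/l_s.png',a_[...,::-1])
```

```text
pos [ 0.4981 -0.0247  0.225 ] yaw 1.79 toolx [-0.0409 -0.0065 -0.9991] F [-0.32  0.34 -1.65] gap 0.0215 t 20.25
tool shift [-0.0448 -0.0009 -0.007 ] spin -0.11
```

View pics/l_s.png

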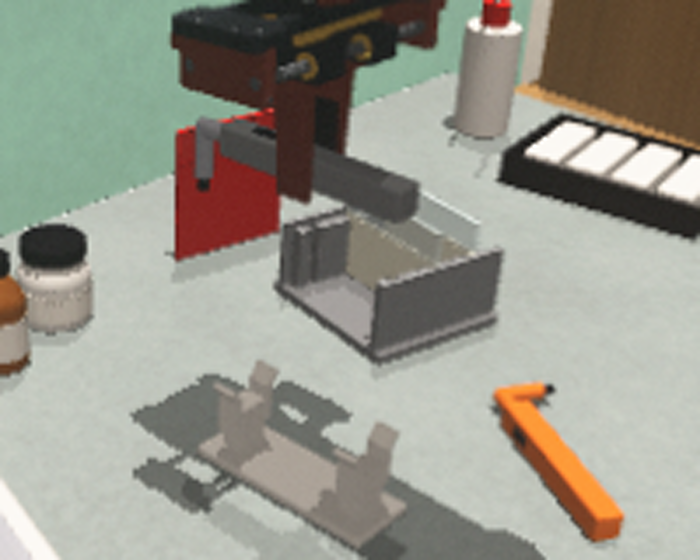

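View pics/l_top.png

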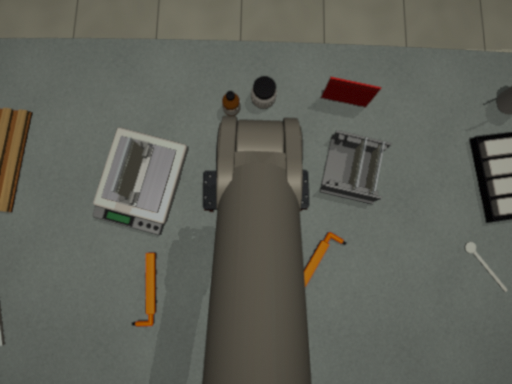

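Run:
```python
from h import *
o=get_obs();R=Ro.from_quat(o['orientation']).as_matrix();c=o['ee_pos']
def inplane(uv,ty):
    p,d=rays('side',uv); d=d[0]; n=R[:,1]; k=((c-p)@n+ty)/(d@n); return ((p+k*d-c)@R)
f=lambda u,v:(200+u/3.5,100+v/3.5)
for nm,px,ty in(('tip bottom',f(204,189),.004),('neck top outer',f(203,120),.0),('handle back bottom +y edge',f(394,220),.011),('handle back top +y edge',f(397,188),.011),('handle front top',f(219,123),.011)):
    print(nm,inplane(px,ty).round(4))
# depth cloud
Q,col=cloud('l','side'); q=(Q-c)@R
m=(abs(q[:,1])<.02)&(abs(q[:,2])<.13)&(q[:,0]>-.045)&(q[:,0]<.04)
print('s ext',np.percentile(q[m,2],[.5,99.5]).round(4))
nz=m&(q[:,2]>.075); print('nozzle x',np.percentile(q[nz,0],[1,99]).round(4),'y',np.median(q[nz,1]).round(4),'z',np.percentile(q[nz,2],[1,50,99]).round(4))
h=m&(q[:,2]<.0)&(q[:,2]>-.065); 
top=h&(q[:,0]<-.02)
for lo in(-.07,-.055,-.04,.03,.045,.06):
    k=m&(q[:,2]>lo)&(q[:,2]<lo+.015); print(lo,'x rng',np.percentile(q[k,0],[3,97]).round(4),'y',np.percentile(q[k,1],[3,97]).round(4))
g=__import__('json').load(open('grasp.json'));Rg=Ro.from_quat(g['orientation']).as_matrix()
for xg in(.489,.493):
    tip=np.array([xg,-.0249,.056])+.094*np.array([np.cos(np.radians(1.9)),np.sin(np.radians(1.9)),0])+[0,0,-.045]
    print('kin tip in tool',(Rg.T@(tip-g['ee_pos'])).round(4))
# plate from top
S0=np.array([.5727,.2498]);yaw=np.radians(-14.1);a=np.array([np.cos(yaw),np.sin(yaw)]);nn=np.array([-a[1],a[0]])
for n in('side','top'):
    Q,_=cloud('l',n); s=(Q[:,:2]-S0)@a; t=(Q[:,:2]-S0)@nn; z=Q[:,2]
    m=(abs(s)<.09)&(abs(t)<.02)&(z>.18)&(z<.195)
    l=np.polyfit(s[m],t[m],1)
    print(n,m.sum(),'s',np.percentile(s[m],[1,99]).round(4),'t',np.percentile(t[m],[2,50,98]).round(4),'yawrel',np.degrees(l[0]).round(2),'z',np.median(z[m]).round(4))
```

```text
tip bottom [0.0218 0.004  0.0877]
neck top outer [-0.0251  0.      0.0916]
handle back bottom +y edge [-0.0065  0.011  -0.0727]
handle back top +y edge [-0.0269  0.011  -0.0733]
handle front top [-0.032   0.011   0.0668]
s ext [-0.0761  0.0923]
nozzle x [-0.0282  0.0224] y 0.0049 z [0.0753 0.087  0.0927]
-0.07 x rng [-0.0272 -0.0068] y [-0.0053  0.0128]
-0.055 x rng [-0.0279 -0.0077] y [-0.0054  0.0129]
-0.04 x rng [-0.0285 -0.008 ] y [-0.0056  0.0132]
0.03 x rng [-0.0315 -0.0104] y [-0.0048  0.0125]
0.045 x rng [-0.0318 -0.0118] y [-0.0061  0.013 ]
0.06 x rng [-0.032  -0.0123] y [-0.0053  0.0124]
kin tip in tool [0.0253 0.0003 0.0896]
kin tip in tool [0.0252 0.0002 0.0936]
side 109 s [-0.0609  0.0577] t [0.0007 0.004  0.0064] yawrel -0.3 z 0.184
top 170 s [-0.0563  0.0588] t [-0.0014  0.001   0.0045] yawrel 0.16 z 0.1835
```

The wand is held level and the cradle is empty. The top view also shows the plate standing in the stand and both short plates in the rack. Moving to the display end now.

Emit:
play_rows(plan=[{"xyz": [-0.004,0.005,-0.002],"spin": 1},{"xyz": [-0.006,0.01,-0.004],"spin": 1.4},{"xyz": [-0.006,0.016,-0.006],"spin": 1.4},{"xyz": [-0.006,0.02,-0.007],"spin": 1.4},{"xyz": [-0.006,0.022,-0.008],"spin": 1.4},{"xyz": [-0.006,0.022,-0.008],"spin": 1.4},{"xyz": [-0.004,0.022,-0.008],"spin": 1.4},{"xyz": [-0.003,0.022,-0.008],"spin": 1.4},{"xyz": [-0.003,0.022,-0.008],"spin": 1.4},{"xyz": [-0.002,0.022,-0.008],"spin": 1.4},{"xyz": [-0.002,0.022,-0.008],"spin": 1.4},{"xyz": [-0.002,0.02,-0.008],"spin": 1.2}])

```text
time_s: 21.35
ee_pos: [0.4337, 0.2097, 0.2592]
orientation: [0.087, 0.724, -0.108, 0.676]
contact_force: [-0.3, -0.1, -1.0]
finger_gap: 0.0219
```

```bash
cat >> h.py <<'E'
TIP=np.array([.0235,.0005,.091])
MID=np.array([.5744,.2510]);YAW=np.radians(-14.1);AA=np.array([np.cos(YAW),np.sin(YAW)]);NN=np.array([-AA[1],AA[0]])
def tip(s=None,zt=.1945,tt=0,yaw=-14.1):
    o=get_obs();R=Ro.from_quat(o['orientation']).as_matrix();p=o['ee_pos']+R@TIP
    print('tip',p.round(4),'s,t',((p[:2]-MID)@AA).round(4),((p[:2]-MID)@NN).round(4))
    T=np.array([*(MID+s*AA+tt*NN),zt]); rel(o['ee_pos']+T-p,yaw)
E
python3 - <<'E'
from h import *
tip(-.066,.22)
E
```

```text
tip [0.5195 0.1847 0.23  ] s,t -0.0371 -0.0777
pos [0.4337 0.2097 0.2592] yaw -15.81 toolx [-0.0709 -0.0201 -0.9973] F [-0.32 -0.07 -0.95] gap 0.0219 t 21.35
tool shift [ 0.009   0.0771 -0.0307] spin -1.71
```

Emit:
play_rows(plan=[{"xyz": [0,0.014,-0.005],"spin": -0.3},{"xyz": [0,0.012,-0.005],"spin": -0.3},{"xyz": [0,0.01,-0.004],"spin": -0.3},{"xyz": [0,0.008,-0.004],"spin": -0.2},{"xyz": [0,0.006,-0.003],"spin": -0.2},{"xyz": [0,0.004,-0.003],"spin": -0.2},{"xyz": [0,0.003,-0.002],"spin": 0},{"xyz": [0,0.001,-0.001],"spin": 0},{"xyz": [0,0,0],"spin": 0},{"xyz": [0,0,0],"spin": 0}])

```text
time_s: 22.18
ee_pos: [0.4196, 0.2772, 0.2534]
orientation: [0.074, 0.727, -0.099, 0.675]
contact_force: [-0.7, -0.1, -0.9]
finger_gap: 0.0217
```

Run:
```python
from h import *
tip(-.066,.205)
```

```text
tip [0.5059 0.2549 0.2237] s,t -0.0674 -0.0129
pos [0.4196 0.2772 0.2534] yaw -13.94 toolx [-0.078  -0.0262 -0.9966] F [-0.74 -0.09 -0.93] gap 0.0217 t 22.18
tool shift [0.018  0.0137 0.0027] spin 0.16
```

Emit:
play_rows(plan=[{"xyz": [0.002,0.003,0],"spin": 0},{"xyz": [0.003,0.004,0],"spin": 0.1},{"xyz": [0.003,0.003,0.001],"spin": 0.1},{"xyz": [0.003,0.002,0.001],"spin": 0},{"xyz": [0.002,0,0],"spin": 0},{"xyz": [0.001,0,0],"spin": 0},{"xyz": [0,0,0],"spin": 0},{"xyz": [0,0,0],"spin": 0}])

```text
time_s: 22.85
ee_pos: [0.4245, 0.2875, 0.237]
orientation: [0.076, 0.727, -0.101, 0.675]
contact_force: [-0.4, -0.3, -0.8]
finger_gap: 0.0218
```

Run:
```python
from h import *
tip(-.066,.1945)
grab('m')
for n,(u0,v0,w) in(('side',(130,150,80)),('top',(90,130,80))):
    cv2.imwrite(f'pics/m_{n}2.png',cv2.resize(load('m',n)[0][v0:v0+w,u0:u0+w],(598,598),interpolation=cv2.INTER_CUBIC)[...,::-1])
```

```text
tip [0.5106 0.2646 0.2073] s,t -0.0651 -0.0023
pos [0.4245 0.2875 0.237 ] yaw -14.31 toolx [-0.078  -0.0267 -0.9966] F [-0.38 -0.26 -0.75] gap 0.0218 t 22.85
tool shift [0.0127 0.0029 0.    ] spin -0.21
```

View pics/m_side2.png

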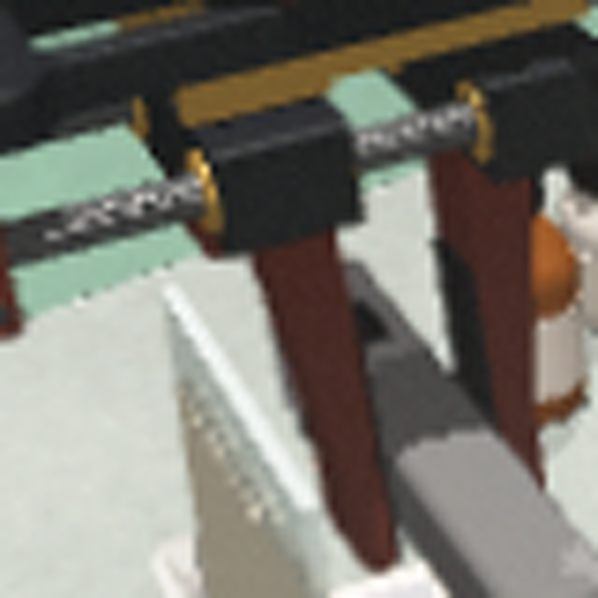

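View pics/m_top2.png

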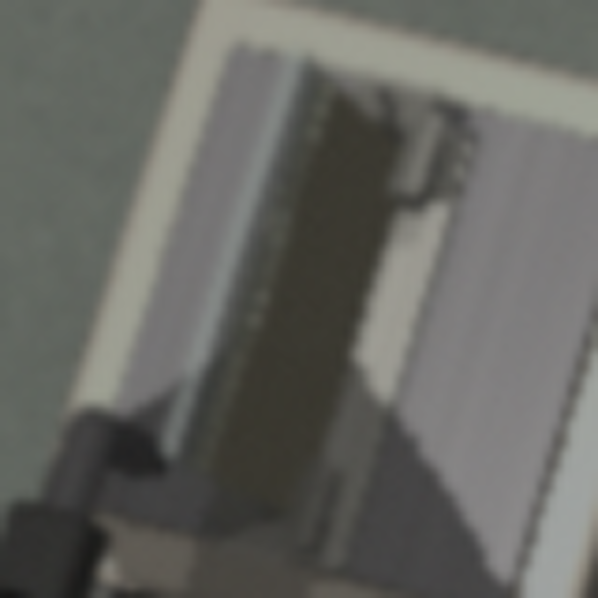

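Run:
```python
from h import *
f=lambda u,v:(90+u/7.475-.5,130+v/7.475-.5)
for nm,px,z in(('tip',f(148,462),.207),('tip',f(148,462),.203),('plate near',f(173,460),.184),('plate far',f(297,60),.184)):
    p=onz('top',px,z)[0]; print(nm,z,p.round(4),'s',((p[:2]-MID)@AA).round(4),'t',((p[:2]-MID)@NN).round(4))
o=get_obs();R=Ro.from_quat(o['orientation']).as_matrix();c=o['ee_pos']
print('pred tip px',(proj('top',c+R@TIP)-[90,130]+.5)*7.475)
Q,_=cloud('m','top'); q=(Q-c)@R
m=(abs(q[:,1])<.02)&(q[:,2]>.05)&(q[:,2]<.12)&(q[:,0]>-.05)&(q[:,0]<.04)
for lo in np.arange(-.04,.04,.01):
    k=m&(q[:,0]>lo)&(q[:,0]<lo+.01); print(lo.round(2),k.sum(),np.median(q[k],0).round(4) if k.sum() else '',np.percentile(q[k],[3,97],axis=0)[:,1:].round(4) if k.sum() else '')
p,d=load('m','top')
import sys
g=cv2.resize(p[180:202,95:125],(720,528),interpolation=cv2.INTER_NEAREST); g=cv2.convertScaleAbs(g,alpha=1.6); cv2.imwrite('pics/m_t3.png',g[...,::-1])
```

```text
tip 0.207 [0.5127 0.2628 0.207 ] s -0.0627 t -0.0036
tip 0.203 [0.5133 0.264  0.203 ] s -0.0625 t -0.0022
plate near 0.184 [0.5165 0.2632 0.184 ] s -0.0592 t -0.0022
plate far 0.184 [0.6299 0.2364 0.184 ] s 0.0574 t -0.0006
pred tip px [[139.93668856 469.1747088 ]]
-0.04 27 [-0.0308 -0.0002  0.0601] [[-0.0082  0.0514]
 [ 0.0064  0.0673]]
-0.03 198 [-0.0264 -0.0036  0.0693] [[-0.0121  0.0509]
 [ 0.0062  0.0956]]
-0.02 34 [-0.0158 -0.0115  0.0681] [[-0.0126  0.0524]
 [-0.006   0.0971]]
-0.01 16 [-0.0046 -0.0068  0.0917] [[-0.0092  0.0694]
 [-0.002   0.0983]]
0.0 16 [ 0.0065 -0.007   0.092 ] [[-0.0087  0.0875]
 [-0.0037  0.099 ]]
0.01 6 [ 0.0133 -0.0059  0.0914] [[-0.0076  0.0873]
 [-0.0007  0.0972]]
0.02 2 [ 0.0238 -0.004   0.0918] [[-0.0047  0.0907]
 [-0.0033  0.0929]]
0.03 0
```

View pics/m_t3.png

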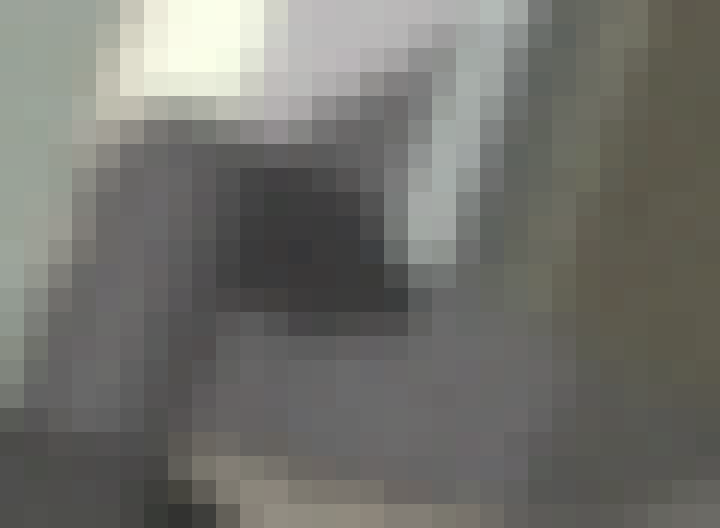

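Emit:
play_rows(plan=[{"xyz": [0.002,0.001,0],"spin": 0},{"xyz": [0.003,0.001,0],"spin": 0},{"xyz": [0.003,0.0005,0],"spin": -0.1},{"xyz": [0.002,0,0],"spin": -0.1},{"xyz": [0.001,0,0],"spin": 0},{"xyz": [0,0,0],"spin": 0}])

```text
time_s: 23.45
ee_pos: [0.4243, 0.2899, 0.2253]
orientation: [0.075, 0.727, -0.1, 0.675]
contact_force: [-0.4, 0.4, -0.7]
finger_gap: 0.022
```

```bash
sed -i 's/TIP=np.array(\[.0235/TIP=np.array([.0245/' h.py
python3 - <<'E'
from h import *
tip(-.066,.1945); tip(-.036,.1945)
grab('n')
p,d=load('n','top')
g=cv2.resize(p[140:205,90:150],(552,598),interpolation=cv2.INTER_CUBIC); g=cv2.convertScaleAbs(g,alpha=1.5); cv2.imwrite('pics/n_t.png',g[...,::-1])
g=cv2.resize(load('n','side')[0][150:230,130:210],(598,598),interpolation=cv2.INTER_CUBIC);cv2.imwrite('pics/n_s.png',g[...,::-1])
E
```

```text
tip [0.5105 0.2673 0.1946] s,t -0.0659 0.0003
pos [0.4243 0.2899 0.2253] yaw -14.09 toolx [-0.0773 -0.026  -0.9967] F [-0.39  0.41 -0.73] gap 0.022 t 23.45
tool shift [ 0.0001 -0.0003 -0.    ] spin 0.01
tip [0.5105 0.2673 0.1946] s,t -0.0659 0.0003
pos [0.4243 0.2899 0.2253] yaw -14.09 toolx [-0.0773 -0.026  -0.9967] F [-0.39  0.41 -0.73] gap 0.022 t 23.45
tool shift [-0.002  -0.0003  0.0299] spin 0.01
```

View pics/n_t.png

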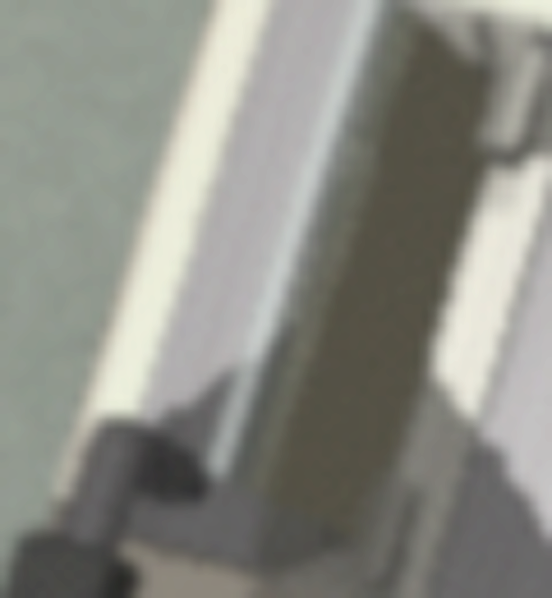

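View pics/n_s.png

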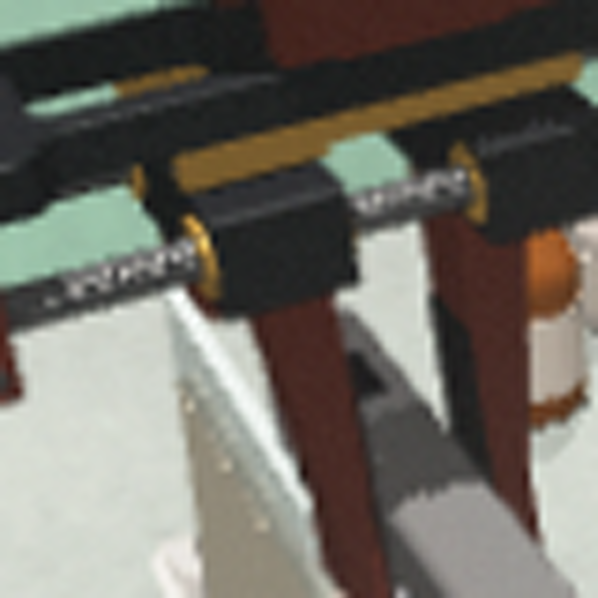

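The top view shows the nozzle tip at about (205,488) in the crop, just off the plate's display end at (220,470), in line with its edge and about 1 cm higher. Starting the slow pass.

Emit:
play_rows(plan=[{"xyz": [-0.0001,-0.0001,0.0018],"spin": 0},{"xyz": [-0.0002,-0.0001,0.0024],"spin": 0},{"xyz": [-0.0002,-0.0001,0.0024],"spin": 0},{"xyz": [-0.0002,-0.0001,0.0024],"spin": 0},{"xyz": [-0.0002,-0.0001,0.0024],"spin": 0},{"xyz": [-0.0002,0,0.0024],"spin": 0},{"xyz": [-0.0002,0,0.0024],"spin": 0},{"xyz": [-0.0002,0,0.0024],"spin": 0}])

```text
time_s: 24.22
ee_pos: [0.4445, 0.2845, 0.2264]
orientation: [0.075, 0.727, -0.099, 0.675]
contact_force: [0.1, 0.1, -1.3]
finger_gap: 0.0214
```

Run:
```python
from h import *
tip(-.02,.1945,-.0007)
```

```text
tip [0.5308 0.262  0.1958] s,t -0.045 0.0001
pos [0.4445 0.2845 0.2264] yaw -14.11 toolx [-0.0761 -0.025  -0.9968] F [ 0.09  0.1  -1.31] gap 0.0214 t 24.22
tool shift [-0.0004 -0.0007  0.025 ] spin -0.01
```

Emit:
play_rows(plan=[{"xyz": [0,-0.0001,0.0024],"spin": 0},{"xyz": [0,-0.0001,0.0024],"spin": 0},{"xyz": [0,-0.0001,0.0024],"spin": 0},{"xyz": [0,-0.0001,0.0024],"spin": 0},{"xyz": [0,0,0.0024],"spin": 0},{"xyz": [-0.0001,0,0.0024],"spin": 0},{"xyz": [-0.0001,0,0.0024],"spin": 0},{"xyz": [-0.0001,0,0.0024],"spin": 0},{"xyz": [-0.0001,0,0.0024],"spin": 0},{"xyz": [-0.0001,0,0.0024],"spin": 0}])

```text
time_s: 25.05
ee_pos: [0.4703, 0.2775, 0.225]
orientation: [0.075, 0.727, -0.099, 0.675]
contact_force: [-0.3, -0.3, -1.5]
finger_gap: 0.0216
```

Run:
```python
from h import *
tip(.01,.1945,-.0007)
grab('q')
p,d=load('q','top')
g=cv2.resize(p[140:205,90:150],(552,598),interpolation=cv2.INTER_CUBIC); g=cv2.convertScaleAbs(g,alpha=1.5); cv2.imwrite('pics/q_t.png',g[...,::-1])
g=cv2.resize(load('q','side')[0][150:230,130:210],(598,598),interpolation=cv2.INTER_CUBIC);cv2.imwrite('pics/q_s.png',g[...,::-1])
```

```text
tip [0.5565 0.255  0.1944] s,t -0.0183 -0.0005
pos [0.4703 0.2775 0.225 ] yaw -14.11 toolx [-0.0763 -0.0252 -0.9968] F [-0.31 -0.32 -1.54] gap 0.0216 t 25.05
tool shift [-0.002  -0.0002  0.0282] spin -0.01
```

View pics/q_t.png

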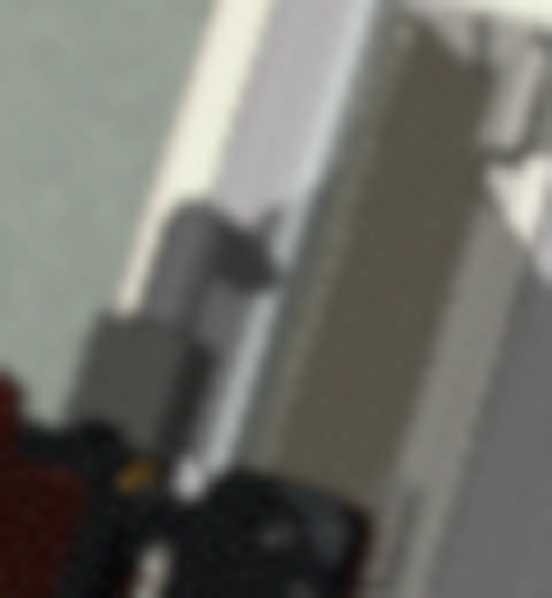

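View pics/q_s.png

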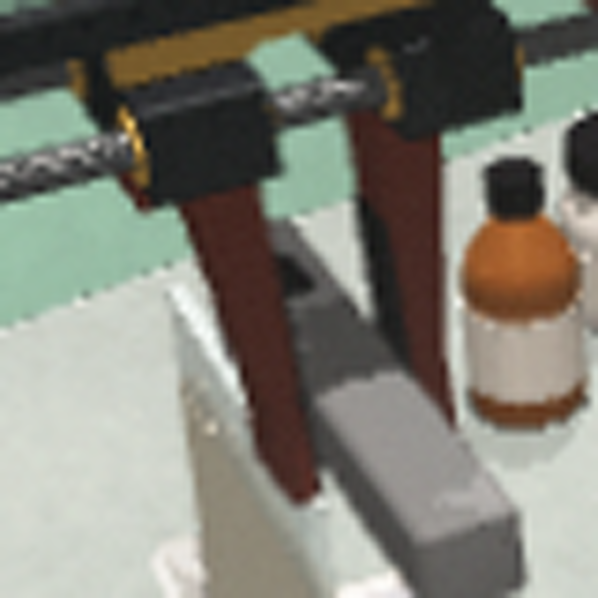

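Run:
```python
from h import *
def px(X): return (proj('top',X)-[90,140]+.5)*9.2
for s,t,z in((-.0183,0,.1945),(-.0183,-.0005,.1944),(-.0183,.002,.1945),(-.0183,0,.184),(-.06,0,.184),(.058,0,.184)):
    print(s,t,z,px(np.array([*(MID+s*AA+t*NN),z])).round(1))
p,d=load('q','top')
gr=p.astype(int).sum(2)
for v in (150,155,160,176,184): print(v,gr[v,108:132])
Q,_=cloud('q','top')
o=get_obs();R=Ro.from_quat(o['orientation']).as_matrix();q=(Q-o['ee_pos'])@R
m=(abs(q[:,1])<.02)&(q[:,2]>.075)&(q[:,2]<.11)&(q[:,0]>-.02)&(q[:,0]<.03)
for r in q[m][np.argsort(q[m,0])][-14:]: print(r.round(4))
```

```text
-0.0183 0 0.1945 [[246.  288.8]]
-0.0183 -0.0005 0.1944 [[248.2 289.5]]
-0.0183 0.002 0.1945 [[237.5 286.4]]
-0.0183 0 0.184 [[259.6 297.4]]
-0.06 0 0.184 [[202.3 475.1]]
0.058 0 0.184 [[363.7 -21.5]]
150 [304 330 392 444 459 463 459 434 368 347 351 355 356 351 355 361 370 388
 388 338 271 232 207 196]
155 [376 433 456 463 462 443 386 352 348 351 355 351 355 360 367 382 399 362
 284 228 203 202 194 166]
160 [447 448 442 430 397 361 349 353 355 354 352 356 364 370 378 342 268 203
 192 200 193 176 164 162]
176 [141 131 125 148 173 190 199 213 264 320 302 225 181 187 202 194 172 163
 161 158 159 159 159 159]
184 [103  84  84 124 183 241 309 322 268 200 181 188 197 173 159 161 157 161
 161 161 161 161 162 161]
[ 0.0059 -0.0076  0.0942]
[ 0.007  -0.0084  0.0969]
[ 0.0073 -0.0045  0.0894]
[ 0.0085 -0.006   0.0902]
[ 0.0094 -0.0081  0.0953]
[ 0.0128 -0.003   0.0884]
[ 0.013  -0.0069  0.0895]
[ 0.0134 -0.0008  0.088 ]
[ 0.0141 -0.0045  0.0892]
[ 0.0143 -0.0069  0.0942]
[ 0.0146 -0.0075  0.0923]
[ 0.0216 -0.0061  0.0961]
[ 0.0244 -0.0045  0.092 ]
[ 0.0249 -0.0055  0.0947]
```

Emit:
play_rows(plan=[{"xyz": [-0.0001,-0.0002,0.002],"spin": 0},{"xyz": [-0.0002,-0.0002,0.0024],"spin": 0},{"xyz": [-0.0002,-0.0002,0.0024],"spin": 0},{"xyz": [-0.0002,0,0.0024],"spin": 0},{"xyz": [-0.0002,0,0.0024],"spin": 0},{"xyz": [-0.0002,0,0.0024],"spin": 0},{"xyz": [-0.0002,0,0.0024],"spin": 0},{"xyz": [-0.0002,0,0.0024],"spin": 0},{"xyz": [-0.0002,0,0.0024],"spin": 0},{"xyz": [-0.0002,0,0.0024],"spin": 0}])

```text
time_s: 25.98
ee_pos: [0.4952, 0.2705, 0.2253]
orientation: [0.075, 0.727, -0.099, 0.675]
contact_force: [0.1, 0.9, -1.5]
finger_gap: 0.0221
```

Run:
```python
from h import *
tip(.035,.1945,-.0012)
```

```text
tip [0.5814 0.248  0.1947] s,t 0.0075 -0.0012
pos [0.4952 0.2705 0.2253] yaw -14.11 toolx [-0.0765 -0.0252 -0.9968] F [ 0.07  0.93 -1.49] gap 0.0221 t 25.98
tool shift [-0.0017  0.      0.0274] spin -0.01
```

Emit:
play_rows(plan=[{"xyz": [-0.0001,0,0.0024],"spin": 0},{"xyz": [-0.0001,0,0.0024],"spin": 0},{"xyz": [-0.0002,0,0.0024],"spin": 0},{"xyz": [-0.0002,0,0.0024],"spin": 0},{"xyz": [-0.0001,0,0.0024],"spin": 0},{"xyz": [-0.0002,0,0.0024],"spin": 0},{"xyz": [-0.0002,0,0.0024],"spin": 0},{"xyz": [-0.0001,0,0.0024],"spin": 0},{"xyz": [-0.0002,0,0.0024],"spin": 0},{"xyz": [-0.0002,0,0.0024],"spin": 0}])

```text
time_s: 26.82
ee_pos: [0.521, 0.2641, 0.2252]
orientation: [0.075, 0.727, -0.099, 0.675]
contact_force: [-0.8, 0.4, -1.9]
finger_gap: 0.022
```

Run:
```python
from h import *
tip(.066,.1945,-.0012)
```

```text
tip [0.6073 0.2416 0.1945] s,t 0.0342 -0.0011
pos [0.521  0.2641 0.2252] yaw -14.1 toolx [-0.0766 -0.0253 -0.9967] F [-0.78  0.38 -1.9 ] gap 0.022 t 26.82
tool shift [-0.0021 -0.0001  0.0317] spin 0.0
```

Emit:
play_rows(plan=[{"xyz": [-0.0001,0,0.0024],"spin": 0},{"xyz": [-0.0002,0,0.0024],"spin": 0},{"xyz": [-0.0002,0,0.0024],"spin": 0},{"xyz": [-0.0002,0,0.0024],"spin": 0},{"xyz": [-0.0001,0,0.0024],"spin": 0},{"xyz": [-0.0002,0,0.0024],"spin": 0},{"xyz": [-0.0002,0,0.0024],"spin": 0},{"xyz": [-0.0002,0,0.0024],"spin": 0},{"xyz": [-0.0002,0,0.0024],"spin": 0},{"xyz": [-0.0002,0,0.0024],"spin": 0},{"xyz": [-0.0002,0,0.0024],"spin": 0},{"xyz": [-0.0002,0,0.0024],"spin": 0}])

```text
time_s: 27.82
ee_pos: [0.5521, 0.2563, 0.2253]
orientation: [0.075, 0.727, -0.099, 0.675]
contact_force: [-0.7, 0.8, -2.1]
finger_gap: 0.0218
```

Run:
```python
from h import *
tip(.068,.1945,-.0012)
grab('r')
p,d=load('r','top')
g=cv2.resize(p[130:205,90:160],(558,598),interpolation=cv2.INTER_CUBIC); g=cv2.convertScaleAbs(g,alpha=1.5); cv2.imwrite('pics/r_t.png',g[...,::-1])
g=cv2.resize(load('r','side')[0][150:230,130:210],(598,598),interpolation=cv2.INTER_CUBIC);cv2.imwrite('pics/r_s.png',g[...,::-1])
```

```text
tip [0.6384 0.2338 0.1947] s,t 0.0662 -0.0011
pos [0.5521 0.2563 0.2253] yaw -14.1 toolx [-0.0767 -0.0254 -0.9967] F [-0.75  0.82 -2.13] gap 0.0218 t 27.82
tool shift [ 0.     -0.0001  0.0018] spin 0.0
```

View pics/r_t.png

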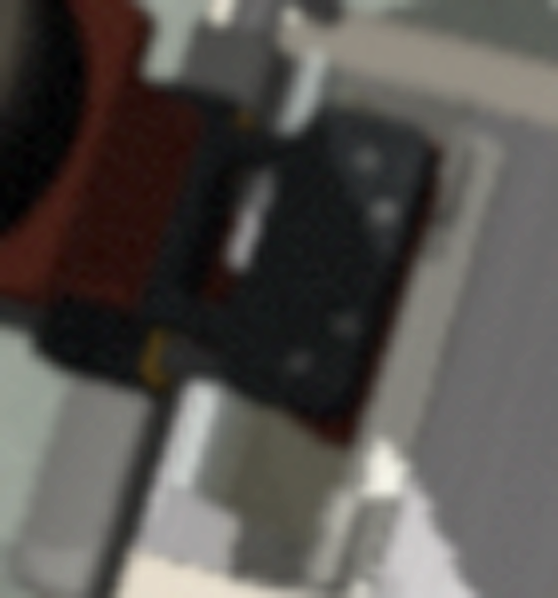

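View pics/r_s.png

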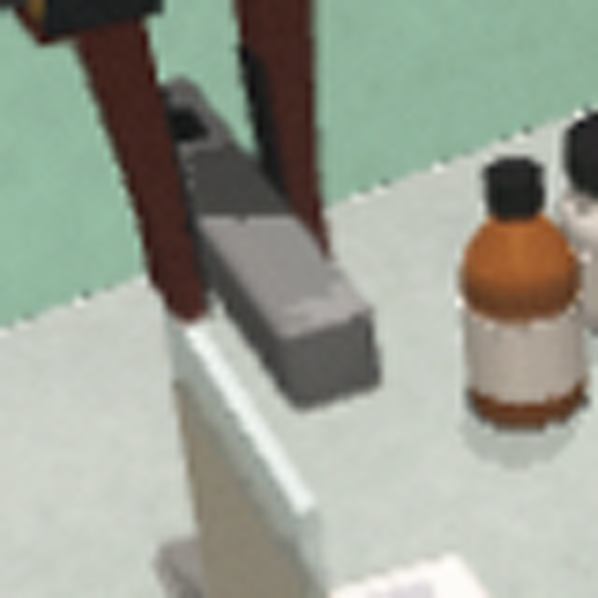

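The pass is complete: about 4.4 s in total, with the tip 10–11 mm above the edge by my estimate and past the far end, and the plate has not moved. Lifting clear and returning the wand.

Emit:
play_rows(plan=[{"xyz": [-0.0005,0,0.0024],"spin": 0},{"xyz": [-0.002,0,0.002],"spin": 0},{"xyz": [-0.006,0,0],"spin": 0},{"xyz": [-0.01,0,0],"spin": 0},{"xyz": [-0.012,0,0],"spin": 0},{"xyz": [-0.01,0,0],"spin": 0},{"xyz": [-0.006,0,0],"spin": 0},{"xyz": [-0.002,-0.004,0],"spin": -0.5},{"xyz": [0,-0.01,-0.001],"spin": -1},{"xyz": [0,-0.016,-0.002],"spin": -1.4},{"xyz": [0,-0.02,-0.003],"spin": -1.4},{"xyz": [0,-0.022,-0.003],"spin": -1.4}])

```text
time_s: 28.92
ee_pos: [0.5373, 0.1908, 0.2831]
orientation: [0.038, 0.731, -0.057, 0.679]
contact_force: [1.0, 0.4, -0.7]
finger_gap: 0.0214
```

Emit:
play_rows(plan=[{"xyz": [0,-0.022,-0.003],"spin": -1.4},{"xyz": [0,-0.022,-0.003],"spin": -1.4},{"xyz": [0,-0.022,-0.003],"spin": -1.4},{"xyz": [0,-0.022,-0.003],"spin": -1.4},{"xyz": [0,-0.022,-0.003],"spin": -1.4},{"xyz": [0,-0.02,-0.003],"spin": -1.2},{"xyz": [0,-0.016,-0.002],"spin": -1},{"xyz": [0,-0.012,-0.001],"spin": -0.6},{"xyz": [0,-0.008,0],"spin": -0.3},{"xyz": [0,-0.004,0],"spin": 0},{"xyz": [0,0,0],"spin": 0}])

```text
time_s: 29.83
ee_pos: [0.5029, 0.0062, 0.2916]
orientation: [-0.025, 0.733, 0.01, 0.68]
contact_force: [-0.3, 0.5, -1.6]
finger_gap: 0.0219
```

Run:
```python
from h import *
rel([.4944,-.0249,.14],1.9)
```

```text
pos [0.5029 0.0062 0.2916] yaw 2.86 toolx [-0.0733 -0.0224 -0.9971] F [-0.26  0.51 -1.55] gap 0.0219 t 29.83
tool shift [ 0.1525 -0.0278  0.0013] spin 0.96
```

Emit:
play_rows(plan=[{"xyz": [0.006,-0.006,0],"spin": 0.3},{"xyz": [0.01,-0.007,0],"spin": 0.3},{"xyz": [0.014,-0.006,0],"spin": 0.2},{"xyz": [0.016,-0.004,0],"spin": 0.1},{"xyz": [0.018,-0.002,0],"spin": 0},{"xyz": [0.018,-0.001,0],"spin": 0},{"xyz": [0.018,0,0],"spin": 0},{"xyz": [0.016,0,0],"spin": 0},{"xyz": [0.012,0,0],"spin": 0},{"xyz": [0.008,0,0],"spin": 0},{"xyz": [0.003,0,0],"spin": 0},{"xyz": [0,0,0],"spin": 0}])

```text
time_s: 30.83
ee_pos: [0.4915, -0.0214, 0.139]
orientation: [-0.021, 0.734, 0.006, 0.679]
contact_force: [0.4, 0.4, -1.3]
finger_gap: 0.022
```

Run:
```python
from h import *
rel([.4944,-.0249,.1],1.9)
```

```text
pos [ 0.4915 -0.0214  0.139 ] yaw 2.28 toolx [-0.078  -0.0233 -0.9967] F [ 0.39  0.43 -1.33] gap 0.022 t 30.83
tool shift [ 0.0387 -0.0028  0.0058] spin 0.38
```

Emit:
play_rows(plan=[{"xyz": [0.004,-0.001,0.001],"spin": 0.1},{"xyz": [0.006,-0.001,0.001],"spin": 0.1},{"xyz": [0.007,-0.0005,0.001],"spin": 0.1},{"xyz": [0.007,0,0.001],"spin": 0},{"xyz": [0.007,0,0.001],"spin": 0},{"xyz": [0.007,0,0.001],"spin": 0},{"xyz": [0.006,0,0.0005],"spin": 0},{"xyz": [0.004,0,0],"spin": 0},{"xyz": [0.002,0,0],"spin": 0},{"xyz": [0,0,0],"spin": 0}])

```text
time_s: 31.67
ee_pos: [0.4968, -0.0248, 0.0848]
orientation: [-0.02, 0.733, 0.004, 0.68]
contact_force: [-0.1, 1.3, -0.8]
finger_gap: 0.0215
```

Run:
```python
from h import *
rel([.4944,-.0249,.06],1.9)
grab('s')
g=cv2.resize(load('s','side')[0][150:270,220:360],(700,600),interpolation=cv2.INTER_CUBIC);cv2.imwrite('pics/s_s.png',g[...,::-1])
```

```text
pos [ 0.4968 -0.0248  0.0848] yaw 1.98 toolx [-0.074  -0.0229 -0.997 ] F [-0.11  1.27 -0.78] gap 0.0215 t 31.67
tool shift [ 0.0249  0.0005 -0.0005] spin 0.08
```

View pics/s_s.png

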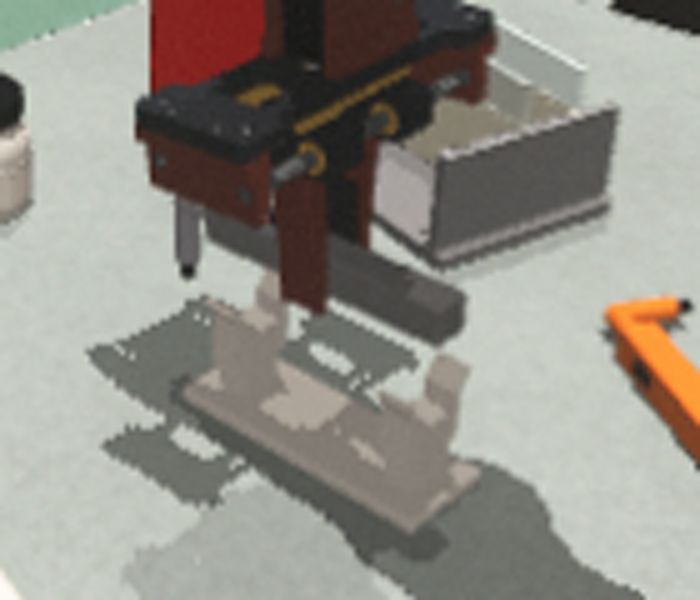

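Emit:
play_rows(plan=[{"xyz": [0.003,0,0],"spin": 0},{"xyz": [0.004,0.0001,0],"spin": 0},{"xyz": [0.004,0.0001,0],"spin": 0},{"xyz": [0.004,0.0001,0],"spin": 0},{"xyz": [0.004,0.0001,0],"spin": 0},{"xyz": [0.004,0.0001,0],"spin": 0},{"xyz": [0.004,0.0001,0],"spin": 0},{"xyz": [0.003,0,0],"spin": 0},{"xyz": [0.002,0,0],"spin": 0},{"xyz": [0.002,0,0],"spin": 0},{"xyz": [0.001,0,0],"spin": 0}], newtons=12)

```text
time_s: 32.68
ee_pos: [0.4951, -0.0248, 0.0476]
orientation: [-0.019, 0.732, 0.005, 0.681]
contact_force: [-1.0, 0.3, -0.4]
finger_gap: 0.0221
```

Run:
```python
from h import *
rel([.4944,-.0249,.0396],1.9)
```

```text
pos [ 0.4951 -0.0248  0.0476] yaw 1.99 toolx [-0.0712 -0.0224 -0.9972] F [-0.98  0.32 -0.42] gap 0.0221 t 32.68
tool shift [ 0.0081  0.0001 -0.0002] spin 0.09
```

Emit:
play_rows(plan=[{"xyz": [0.0015,0,0],"spin": 0},{"xyz": [0.0015,0,0],"spin": 0},{"xyz": [0.0015,0,0],"spin": 0},{"xyz": [0.001,0,0],"spin": 0},{"xyz": [0.001,0,0],"spin": 0},{"xyz": [0.001,0,0],"spin": 0}], newtons=6)

```text
time_s: 33.18
ee_pos: [0.4948, -0.025, 0.0398]
orientation: [-0.019, 0.732, 0.004, 0.681]
contact_force: [-0.2, -0.4, 0.5]
finger_gap: 0.022
```

Run:
```python
from h import *
rel([.4944,-.0249,.0396],1.9)
```

```text
pos [ 0.4948 -0.025   0.0398] yaw 1.98 toolx [-0.0706 -0.0223 -0.9973] F [-0.24 -0.37  0.49] gap 0.022 t 33.18
tool shift [ 0.0002  0.0002 -0.0004] spin 0.08
```

Emit:
play_rows(plan=[{"xyz": [0.001,0,0],"spin": 0},{"xyz": [0.001,0,0],"spin": 0},{"xyz": [0.001,0,0],"spin": 0},{"xyz": [0,0,0],"spin": 0}], newtons=3)

```text
time_s: 33.52
ee_pos: [0.4956, -0.0251, 0.0376]
orientation: [-0.019, 0.731, 0.005, 0.682]
contact_force: [-1.0, -0.5, -1.2]
finger_gap: 0.0221
```

Run:
```python
from h import *
rel([.4944,-.0249,.0396],1.9)
grab('t')
g=cv2.resize(load('t','side')[0][150:270,220:360],(700,600),interpolation=cv2.INTER_CUBIC);cv2.imwrite('pics/t_s.png',g[...,::-1])
```

```text
pos [ 0.4956 -0.0251  0.0376] yaw 1.96 toolx [-0.0688 -0.0218 -0.9974] F [-1.01 -0.47 -1.24] gap 0.0221 t 33.52
tool shift [-0.0019  0.0002 -0.0013] spin 0.06
```

View pics/t_s.png

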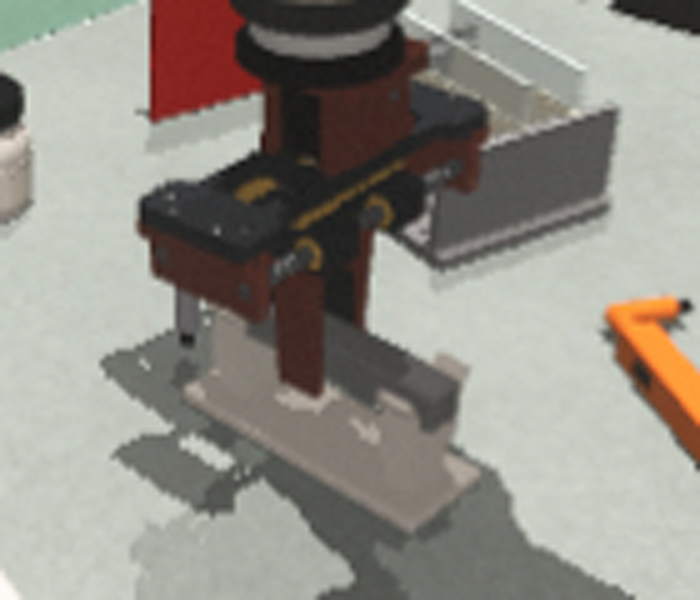

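Emit:
play_rows(plan=[{"xyz": [0.001,0,0],"spin": 0},{"xyz": [0.001,0,0],"spin": 0},{"xyz": [0,0,0],"spin": 0}])

```text
time_s: 33.87
ee_pos: [0.4959, -0.0251, 0.0358]
orientation: [-0.019, 0.731, 0.005, 0.682]
contact_force: [-1.2, 0.2, 1.4]
finger_gap: 0.0221
```

Emit:
play_rows(plan=[{"xyz": [0,0,0],"spin": 0},{"xyz": [0,0,0],"spin": 0},{"xyz": [0,0,0],"spin": 0},{"xyz": [0,0,0],"spin": 0},{"xyz": [0,0,0],"spin": 0},{"xyz": [0,0,0],"spin": 0}], hand=0.65)

```text
time_s: 34.37
ee_pos: [0.4953, -0.0251, 0.0348]
orientation: [-0.019, 0.731, 0.005, 0.682]
contact_force: [-0.4, 0.2, 0.4]
finger_gap: 0.0562
```

Emit:
play_rows(plan=[{"xyz": [-0.006,0,0],"spin": 0},{"xyz": [-0.012,0,0],"spin": 0},{"xyz": [-0.018,0,0],"spin": 0},{"xyz": [-0.02,0,0],"spin": 0},{"xyz": [-0.02,0,0],"spin": 0},{"xyz": [-0.02,0,0],"spin": 0},{"xyz": [-0.02,0,0],"spin": 0},{"xyz": [-0.012,0,0],"spin": 0},{"xyz": [-0.006,0,0],"spin": 0},{"xyz": [0,0,0],"spin": 0}])

```text
time_s: 35.2
ee_pos: [0.5039, -0.0225, 0.1773]
orientation: [-0.019, 0.732, 0.004, 0.681]
contact_force: [0.8, -0.2, 0.7]
finger_gap: 0.0567
```

Run:
```python
from h import *
rel([.4944,-.0249,.0396],1.9)
grab('u')
S0=MID;a=AA;nn=NN
for n in('a','u'):
    for cam in('side',):
        Q,_=cloud(n,cam); x,y,z=Q.T; w=(x>.4)&(x<.65)&(y>-.08)&(y<.08)&(z>.05)&(z<.09)
        print(n,w.sum(),'zmax',np.sort(z[w])[-30].round(4),Q[w].mean(0).round(4))
for cam in('side','top'):
    Q,_=cloud('u',cam); s=(Q[:,:2]-MID)@AA;t=(Q[:,:2]-MID)@NN;z=Q[:,2]
    m=(abs(s)<.08)&(abs(t)<.02)&(z>.1)&(z<.2)
    print(cam,[np.percentile(z[m&(s>l)&(s<l+.03)],97).round(4) for l in(-.06,-.03,0,.03)],[np.median(t[m&(z>l)&(z<l+.02)]).round(4) for l in(.1,.13,.16)])
    da=load('a',cam)[0].astype(int); du=load('u',cam)[0].astype(int)
```

```text
pos [ 0.5039 -0.0225  0.1773] yaw 1.92 toolx [-0.0706 -0.0223 -0.9973] F [ 0.8  -0.23  0.71] gap 0.0567 t 35.2
tool shift [0.1381 0.0006 0.0003] spin 0.02
a 695 zmax 0.068 [ 0.4882 -0.0197  0.0624]
u 694 zmax 0.0681 [ 0.4894 -0.0193  0.0625]
side [np.float64(0.1845), np.float64(0.1846), np.float64(0.1847), np.float64(0.1844)] [np.float64(0.0029), np.float64(0.0033), np.float64(0.0031)]
top [np.float64(0.1854), np.float64(0.1852), np.float64(0.1857), np.float64(0.1855)] [np.float64(-0.004), np.float64(-0.0046), np.float64(-0.0041)]
```

View pics/u_side.png

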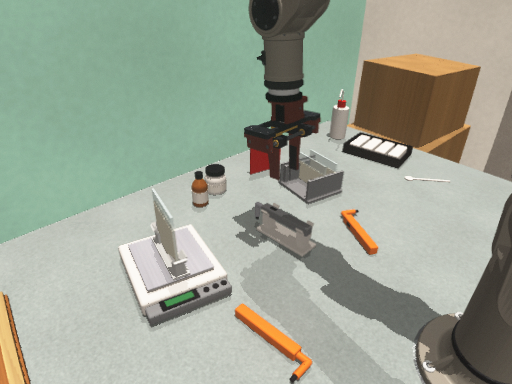

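View pics/u_top.png

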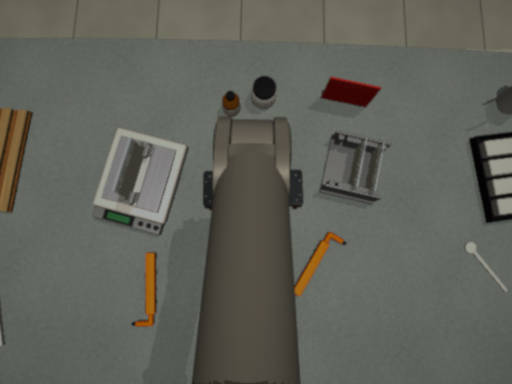

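Both views show everything in place: the plate is upright in the stand at (163,230) in the side view, the wand is in its cradle at (283,228), and nothing else has moved. The gripper is clear, so I'm handing in.

```bash
python3 -c "
from h import *
print(job_done())"
```

```text
the job is handed in; nothing more can be done
None
```

I moved the tall plate into the balance stand, passed the wand along its top edge, put the wand back and handed the job in at about 35 s of the 72 s allowed. No verdict is reported on hand-in.

- **Plate:** I slid it straight up out of the rack's +y slot, lowered it into the stand and let go. The highest contact force I read during the placing was about 9 N. In the last pictures its top edge is level at about z = 0.185 m, where fully down should read 0.184 m, and it shows no lean.
- **Wand pass:** I guided the grey wand's tip from the display end to past the far end in about 4.4 s, without touching the glass. By my estimate it stayed 10–12 mm above the edge and within about 1–2 mm of its line. I could not measure the gap directly, because the gripper hid the tip in the side view.
- **Wand return:** it lies in its cradle at the same height as at the start and within about 1 mm of its original position.
- **Everything else:** the short plates, the bottle, the jar and the look-alikes are where they were, and the gripper was clear of everything at hand-in.

**Disagreements:** the two cameras differed by about 3–4 mm in absolute position, so I worked from positions relative to the fingers. The tool also drifted to about 4.5° of tilt, which I corrected for in the wand pass.

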